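# Test the cold castings side by side at the probe station

## Robot

A 6-joint arm with a two-finger parallel gripper is mounted at the origin on the work surface. World frame = base frame: x ahead of the robot, y to its left, z up, the work surface at z = 0. Lengths are in m, angles in rad, forces in N, time in s.
With the tool pointing down it reaches from about 0.425 to 0.95 m from the base axis. Payload 3.5 kg.
Tool frame: the origin (TCP) lies on the centre line of the jaws, within the pads' length; the fingertips stand ahead of it and the grasp point (between the pads) lies 11 mm behind it (tips_ahead is the z of the fingertips in the tool frame, in m); z points along the fingers, y is the direction in which the jaws open and shut (so a half turn about z gives the same grasp; the last joint's range is limited). The gripper opens to 85 mm and grips with 20 to 120 N. Pads are 22 mm wide; open, the fingers measure 114 mm over their backs; the gripper's body (76 mm by 85 mm) begins 54 mm behind the grasp point. The pads swing forward as they close: fully open they stand 13 mm farther back than shut.
Start: joints at [1.181, 0.286, 1.577, -0, 1.279, -0.15], TCP at [0.16, 0.656, 0.239] pointing down, gripper open.
Joint ranges: [-2.77, 2.77], [-0.9, 2.22], [0.21, 2.48], [-1.53, 4.67], [0.24, 2.81], [-2.84, 2.84]. Speed limits (rad/s): [2.79, 2.79, 3.14, 3.14, 3.14, 3.14].

## Interface

Orientations are given as a unit quaternion [x, y, z, w].
In Python, from plant import * gives the robot as it stands. The module is installed in compiled form; this text tells all that it offers.
- The arm moves only by the tool move_arm, never from a script. Its arguments are lists of equal length, an entry for each row: "linear": the shift along the world's x, y, z in m, a list of three; "twist": the turn, a rotation vector about the world's x, y, z in degrees, a list of three. A call has 1 to 20 rows; each row shifts and turns the pose as measured when the row begins; what a row does not reach is not made up. A row lasts 1/12 s, in which the tool goes at most 41.7 mm and 7.16 degrees, less where a joint would pass 70% of its speed; a pose out of reach is approached as far as the arm can. A call is refused whole if a number of a shift passes 0.0417 or a number of a turn 7.16, either way. A call with a gripper value outside its range is refused whole. "grip" is the opening, from 0 (shut) to 1 (fully open), set as the call begins (left out, the last holds). The fingers move at their own pace and stop on an object; "force" is the grip in N (left out, the last holds). Time passes only in rows, so rows that do not move let the fingers close. It gives the time, the measured TCP pose, the force and the opening at its end, in the units of the state.
- get_state(): the state, without advancing time (a new reading comes with each control period).
- read_camera(name): name is "side" or "top"; returns a dict with "img" (384x512x3 uint8, blue, green, red), "depth" (384x512 float32, m along the optical axis (not along the pixel's ray), 0 where there is no reading), "fx", "fy", "cx", "cy" (pixels), "dist" ([k1, k2, p1, p2, k3] as OpenCV has them; the pictures are not rectified), "rvec" (rotation vector, rad) and "tvec" (3), from world to camera coordinates, as OpenCV has them. Camera axes: x right, y down, z forward; pixel columns grow to the right and rows downward; lengths in m; the calibration is good to about 2 mm. A picture is of the moment at which its call begins.
- sign_off(): hands the job in, once; it reports no verdict.
The state is a dict: "time": time; "qpos": joint angles; "dq": joint speeds; "joint_efforts": joint torques, N m; "eef_pos": TCP position; "tcp_rot": TCP orientation; "contact_force": force on the tool from outside, world axes, zero at the start; "wrist_torque": the same for the moment, N m; "opening": opening from 0.0 (shut) to 1.0 (fully open).
Only numpy, scipy, OpenCV 4.12 (cv2) and the standard library are available. Lean on these libraries where they do the work, as an engineer would, in place of code of your own. Each camera call takes 0.05 s, during which the arm holds its last target.

## Task

Press the test station's start button fully down and let it go. Then test the two or three aluminium castings from the smallest to the largest: holding each one upright, press its three plain sides in turn flat against the station's stop, so that the sprung plunger goes fully in, and hold each steady for about a second, going clockwise round the casting as seen from above, beginning with the side next to the sawn-off stub. Stand every tested casting upright in the steel tray and leave all other things where they are.

Things in the scene. Friction and masses are not known exactly. Their poses are not given: they have to be found in the camera images.
- casting_small: small aluminium casting, upright: block 58 x 58 mm, 40 mm high, with a square neck 26 x 26 mm (the grip) above it, total height 86 mm. Origin: centre of underside, z up. A sawn-off stub (20 mm wide, 10 to 30 mm up) sticks out 14 mm from the middle of the block's -x side; the other sides, clockwise from the stub seen from above, +y, +x, -y, are plain. May be absent
- casting_medium: medium aluminium casting, upright: block 66 x 66 mm, 40 mm high, with a square neck 32 x 32 mm (the grip) above it, total height 92 mm. Origin: centre of underside, z up. A sawn-off stub (20 mm wide, 10 to 30 mm up) sticks out 14 mm from the middle of the block's -x side; the other sides, clockwise from the stub seen from above, +y, +x, -y, are plain. May be absent
- casting_large: large aluminium casting, upright: block 74 x 74 mm, 40 mm high, with a square neck 38 x 38 mm (the grip) above it, total height 98 mm. Origin: centre of underside, z up. A sawn-off stub (20 mm wide, 10 to 30 mm up) sticks out 14 mm from the middle of the block's -x side; the other sides, clockwise from the stub seen from above, +y, +x, -y, are plain. May be absent
- station: grey test station fixed to the bench: housing 72 mm wide, 66 mm high, a low black display at its back (98 mm high). Origin: on the bench under the housing; x points from its front to its back. The front (-x) faces roughly towards the robot and carries stop and plunger
- stop (a point): centre of the stop plane, 50 mm before the station's origin, 45 mm above the bench, axes as the station's. The stop is two upright steel bars (8 mm wide, 17.5 to 25.5 mm to either side, 28 to 62 mm above the bench) with their front faces in this plane; a side flat on both bars has pushed the plunger fully in
- plunger (a joint): travel (m) of the station's sprung brass plunger, 14 mm diameter, between the stop bars on the axis through stop; 0 = out, standing 12 mm before the stop plane; 0.012 = flush with the plane, fully in. 1.4 N to start, 5.6 N to push flush; springs back
- start (a joint): travel (m) of the start button, a black push button of 32 mm diameter in a steel housing on top of a grey panel box (85 x 85 x 35 mm) fixed to the bench; 0 = up, 0.007 = fully down (5 N); springs back
- start_top (a point): centre of the start button's top face when it is up; it is pressed straight down
- tray: open steel tray fixed to the bench, outside 150 x 310 mm (its x by y), 34 mm high, walls and floor 4 mm thick, no dividers. Origin: centre of its underside
- crucible: white ceramic crucible, 76 mm across, 75 mm high; not part of the job, stays where it is (origin: centre of its underside)
- ladle: steel ladle, 200 mm, lying flat; not part of the job, stays where it is (origin: centre of its underside)
- ladle2: another steel ladle, 200 mm, lying flat; not part of the job, stays where it is (origin: centre of its underside)
- brush: brush lying flat; not part of the job, stays where it is (origin: centre of its underside)
- block: wooden block, 60 x 30 x 30 mm, lying among the castings; not part of the job, stays where it is (origin: centre of its underside)
- hammer: hammer lying flat; not part of the job, stays where it is (origin: centre of its underside)
Things that resemble listed ones, but are neither listed nor needed, are in the scene too. What is shaped like the part that bears start but brown, pink or turquoise is not meant.

How it is judged:
By the outcome, as a careful person would: the job done as asked, in the order asked, and still so for the second after the job is handed in, with the robot touching nothing.
Of casting_small, casting_medium, casting_large only 2 to 3 are there at a start; the rules pass over those that are not, and their reading is None.
At some moment in a run one of casting_small, casting_medium, casting_large may be knocked a few centimetres aside while the robot is not near it.
It also fails if it takes over 210 s, if anything falls off the work surface, if the arm or the gripper's body presses on something with over 40 N, if the wrist force passes 120 N, or if a joint passes its speed limit or range.

## Working session

There is one attempt and no reset: what is moved stays moved. The work goes in short steps, Python scripts to look and compute and a tool call to move; the robot and the scene stay as the last step left them, time stands still between calls to the robot, and variables do not carry over. Pictures are saved under pics/ and viewed, and the job is handed in when it is done.

Besides the shell and the picture viewer there is one more tool, called after "Call:" by a JSON object that holds its "api" and its "payload", one argument or row to a line. move_arm: Moves the arm, as the interface text tells. Its arguments: {"type":"object","properties":{"linear":{"type":"array","items":{"type":"array","items":{"type":"number"}}},"twist":{"type":"array","items":{"type":"array","items":{"type":"number"}}},"grip":{"type":"number"},"force":{"type":"number"}},"required":["linear","twist"]}

```bash
mkdir -p pics; cat > h.py <<'E'
import numpy as np, cv2, pickle
from plant import *
def grab(tag):
    out={}
    for n in ("side","top"):
        d=read_camera(n); out[n]=d
        cv2.imwrite(f"pics/{tag}_{n}.png",d["img"])
    pickle.dump(out,open(f"pics/{tag}.pkl","wb"))
    return out
def load(tag): return pickle.load(open(f"pics/{tag}.pkl","rb"))
def KD(d):
    return np.array([[d["fx"],0,d["cx"]],[0,d["fy"],d["cy"]],[0,0,1.]]),np.array(d["dist"],float)
def ray(d,px):
    K,D=KD(d);R=cv2.Rodrigues(np.array(d["rvec"],float))[0];t=np.array(d["tvec"],float).ravel()
    u=cv2.undistortPoints(np.array(px,float).reshape(-1,1,2),K,D).reshape(-1,2)
    v=np.c_[u,np.ones(len(u))]@R
    return -R.T@t,v
def onplane(d,px,z):
    c,v=ray(d,px); return c+v*((z-c[2])/v[:,2])[:,None]
def proj(d,P):
    K,D=KD(d);return cv2.projectPoints(np.array(P,float).reshape(-1,1,3),np.array(d["rvec"],float),np.array(d["tvec"],float),K,D)[0].reshape(-1,2)
def cloud(d):
    K,D=KD(d);h,w=d["depth"].shape
    uu,vv=np.meshgrid(np.arange(w),np.arange(h))
    c,v=ray(d,np.c_[uu.ravel(),vv.ravel()])
    return (c+v*d["depth"].reshape(-1,1)).reshape(h,w,3)   # v has unit z in camera
E
python3 - <<'E'
from h import *
o=grab("a")
for n in o:
    d=o[n];c,v=ray(d,[[256,192]]);print(n,c,v, d["fx"],d["dist"],(d["depth"]>0).mean())
s=get_state();print(s)
E
```

```text
side [0.33971915 0.85951574 0.91331425] [[ 0.16340721 -0.73060058 -0.6629995 ]] 376.4711358421432 [0.03270842 0.         0.         0.         0.        ] 0.9960378011067709
top [ 0.37062172 -0.03473496  1.42835855] [[ 0.1320416  -0.01744121 -0.9911633 ]] 369.3038957551896 [0.01822025 0.         0.         0.         0.        ] 0.9960581461588541
{'time': 0.1, 'qpos': array([ 1.18104802e+00,  2.87097117e-01,  1.57803031e+00,  1.10130502e-05,
        1.27859547e+00, -1.50015245e-01]), 'dq': array([ 0.00132882, -0.0010884 , -0.00391058, -0.00127933, -0.00069779,
       -0.00156704]), 'joint_efforts': array([ 1.51411245e-03, -4.07298374e+01, -2.93697596e+01, -1.05616175e-04,
        3.44861248e-03, -1.95816381e-05]), 'eef_pos': array([0.16003213, 0.65516344, 0.23807227]), 'tcp_rot': array([ 1.19581209e-01,  9.92823851e-01, -1.02516313e-03, -2.89061160e-04]), 'contact_force': array([ 0.01819304, -0.1127066 , -0.1917364 ]), 'wrist_torque': array([ 0.02061515, -0.00264245, -0.00846049]), 'opening': 1.0000357310561163}
```

```bash
python3 - <<'E'
import cv2
for n in("side","top"):
    i=cv2.imread(f"pics/a_{n}.png");cv2.imwrite(f"pics/a_{n}_b.png",cv2.resize(i,(800,600),interpolation=cv2.INTER_CUBIC))
E
```

```text
(no output)
```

View pics/a_side_b.png

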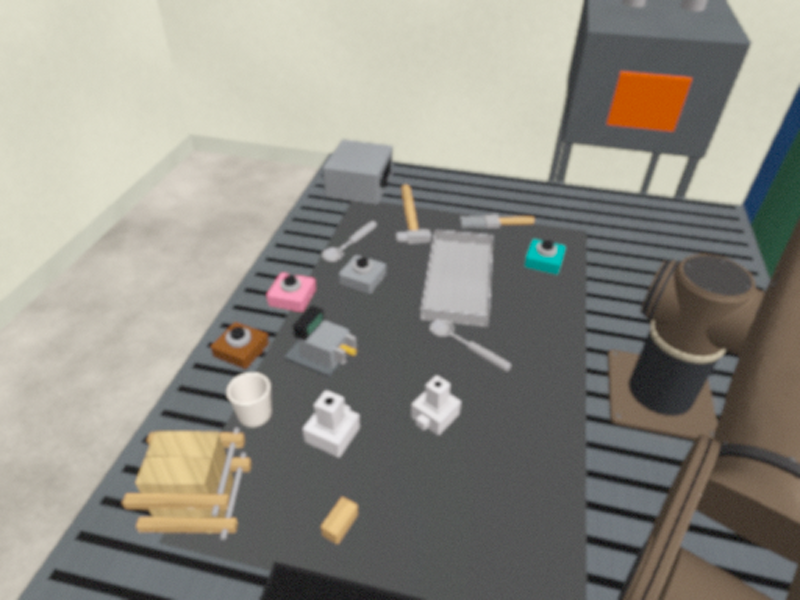

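View pics/a_top_b.png

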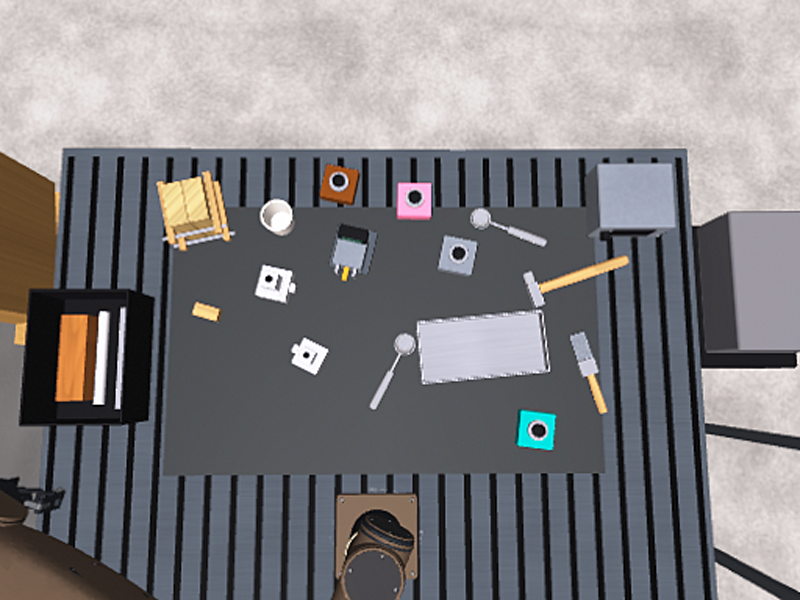

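Side view: two castings at (332,422) and (436,405), station (330,345), grey panel (362,272), tray (458,278). Top view: castings (274,284) and (310,355), station (353,250), grey panel (458,255), and tray (484,347). Now close crops and measurements.

```bash
python3 - <<'E'
from h import *
o=load("a")
t=o["top"]["img"];s=o["side"]["img"]
a=cv2.resize(t[125:255,150:330],None,fx=4.4,fy=4.4,interpolation=cv2.INTER_CUBIC)
cv2.imwrite("pics/c_top.png",a)
b=cv2.resize(s[150:300,140:310],None,fx=4,fy=4,interpolation=cv2.INTER_CUBIC)
cv2.imwrite("pics/c_side.png",b)
# heights by depth
for n in o:
    P=cloud(o[n]);z=P[...,2]
    print(n,[np.round(P[r,c],3) for r,c in ([(182,175),(227,198),(165,226),(163,293),(222,310)] if n=="top" else [(256,211),(250,279),(176,232),(180,293)])])
# segment by height on the mat from top
P=cloud(o["top"]);z=P[...,2]
m=((z>0.012)&(z<0.2)&(P[...,0]>0.3)).astype(np.uint8)
k,l,st,ce=cv2.connectedComponentsWithStats(m)
for i in range(1,k):
    if st[i,4]>60: q=P[l==i];print(st[i],np.round(np.median(q,0),3),np.round(np.percentile(q[:,2],98),3))
E
```

```text
side [array([0.599, 0.249, 0.099]), array([0.423, 0.178, 0.093]), array([ 0.662, -0.172,  0.036]), array([ 0.444, -0.246,  0.002])]
top [array([0.585, 0.236, 0.096]), array([0.422, 0.151, 0.093]), array([0.654, 0.053, 0.067]), array([ 0.664, -0.199,  0.057]), array([ 0.443, -0.268,  0.004])]
[ 374  103   59   52 2622] [ 0.79  -0.604  0.101] 0.107
[205 106  25  26 502] [0.843 0.091 0.038] 0.062
[ 100  109   51   52 1699] [0.753 0.421 0.118] 0.146
[254 117  22  24 489] [ 0.802 -0.091  0.038] 0.061
[167 128  21  22 247] [0.769 0.245 0.055] 0.079
[211 144  31  36 699] [0.673 0.057 0.067] 0.103
[324 145  26  13 122] [ 0.72  -0.377  0.019] 0.025
[280 151  26  26 501] [ 0.664 -0.198  0.037] 0.061
[334 164  68  33 541] [ 0.612 -0.467  0.025] 0.032
[164 170  26  24 432] [0.589 0.237 0.043] 0.103
[  13  185   85   79 5213] [0.434 0.687 0.061] 0.142
[124 194  18  12 134] [0.529 0.41  0.031] 0.037
[266 199  86  47 370] [ 0.464 -0.286  0.033] 0.041
[364 213  23  47 392] [ 0.406 -0.512  0.019] 0.025
[187 217  24  23 347] [0.42  0.154 0.042] 0.096
[237 233  16  28 128] [ 0.345 -0.014  0.018] 0.025
```

View pics/c_top.png

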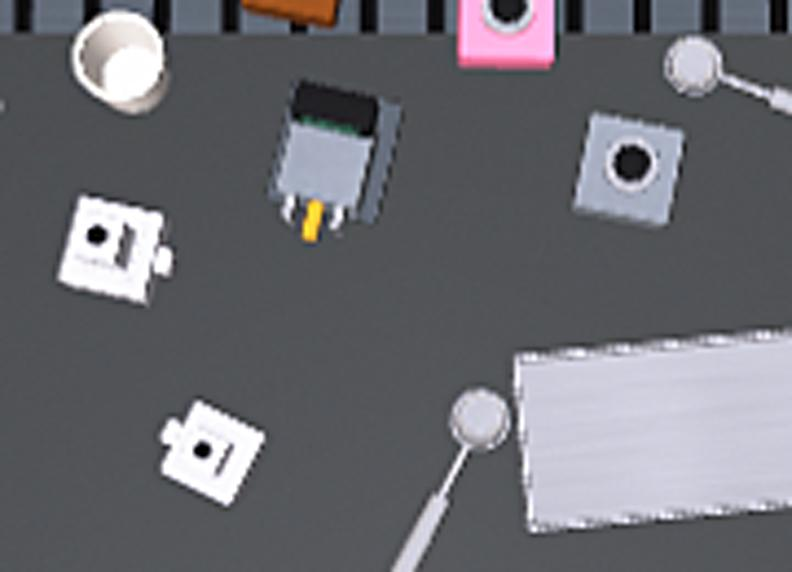

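View pics/c_side.png

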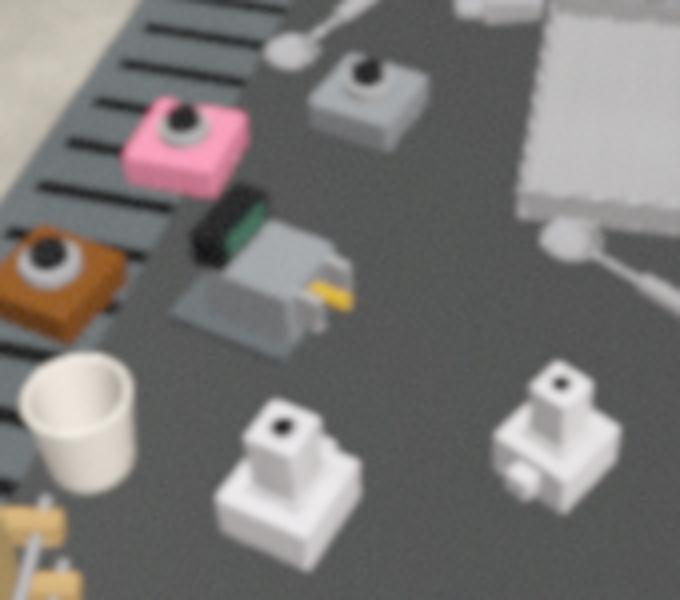

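```bash
cat >> h.py <<'E'
def white_blobs(d):
    hsv=cv2.cvtColor(d["img"],cv2.COLOR_BGR2HSV)
    m=((hsv[...,2]>190)&(hsv[...,1]<40)).astype(np.uint8)
    return m
def castings(o, rois=None):
    d=o["top"];P=cloud(d);z=P[...,2]
    m=((z>0.012)&(z<0.2)).astype(np.uint8)
    k,l,st,ce=cv2.connectedComponentsWithStats(m);res=[]
    for i in range(1,k):
        if st[i,4]<150: continue
        q=P[l==i];c=np.median(q,0)
        top=np.percentile(q[:,2],98)
        res.append((c,top,l==i))
    return res,P
E
python3 - <<'E'
from h import *
o=load("a")
d=o["top"]
res,P=castings(o)
z=P[...,2]
for c,top,m in res:
    if not(np.hypot(c[0]-.589,c[1]-.237)<.03 or np.hypot(c[0]-.42,c[1]-.154)<.03): continue
    blk=m&(z>0.03)&(z<0.052); nk=m&(z>top-0.012)
    print("top",top,"blk n",blk.sum(),"median blk z",np.median(z[blk]),"neck",nk.sum(),np.median(P[nk],0),np.percentile(z[nk],[5,50,95]))
    for nm,mm in(("all>.03",m&(z>.03)),("neck",nk)):
        q=P[mm][:,:2]; r=cv2.minAreaRect((q*1000).astype(np.float32));print(nm,r)
# sizes: pixel area of colour mask
hsv=cv2.cvtColor(d["img"],cv2.COLOR_BGR2HSV)
for name in("top","side"):
    d=o[name];g=cv2.cvtColor(d["img"],cv2.COLOR_BGR2GRAY)
    for X,Y in((.595,.24),(.425,.155)):
        p=proj(d,[[X,Y,.04]])[0].astype(int)
        if name=="top":print(g[p[1]-16:p[1]+16:1,p[0]-17:p[0]+17])
E
```

```text
top 0.10267692505316726 blk n 250 median blk z 0.04091566551507142 neck 115 [0.59577045 0.24707055 0.09837551] [0.09326295 0.09837551 0.10329169]
all>.03 ((595.6363525390625, 241.15219116210938), (87.58393096923828, 74.02887725830078), 76.56863403320312)
neck ((597.2133178710938, 247.640625), (38.34929656982422, 38.321205139160156), 76.25466918945312)
top 0.09632076904618445 blk n 238 median blk z 0.04075011971573872 neck 79 [0.42171959 0.1578148  0.09241722] [0.08874932 0.09241722 0.09761309]
all>.03 ((424.0469055175781, 164.33224487304688), (79.56192779541016, 64.68140411376953), 63.4800910949707)
neck ((420.8077087402344, 158.10353088378906), (31.04875946044922, 30.42005157470703), 63.49829864501953)
[[79 80 80 ... 81 79 81]
 [79 80 80 ... 81 80 80]
 [79 79 79 ... 80 81 81]
 ...
 [80 81 81 ... 83 82 83]
 [82 83 82 ... 83 83 83]
 [81 82 82 ... 84 82 82]]
[[84 83 82 ... 84 85 84]
 [82 83 83 ... 85 86 84]
 [86 84 84 ... 84 85 85]
 ...
 [86 85 85 ... 86 88 88]
 [85 85 86 ... 87 86 87]
 [86 85 86 ... 87 88 87]]
```

```bash
python3 - <<'E'
from h import *
import plant
print([x for x in dir(plant) if not x.startswith("__")]); print(globals().get("tips_ahead"))
o=load("a")
def edges(q): r=cv2.minAreaRect((q*1000).astype(np.float32));return r
for n in("top","side"):
    d=o[n];P=cloud(d);z=P[...,2];near=np.hypot(P[...,0]-.66,P[...,1]-.055)<.11
    for nm,lo,hi in(("house",.060,.072),("disp",.09,.11)):
        m=near&(z>lo)&(z<hi)
        m=cv2.morphologyEx(m.astype(np.uint8),cv2.MORPH_OPEN,np.ones((3,3)))>0
        q=P[m];print(n,nm,len(q),np.median(q,0),edges(q[:,:2]))
    hsv=cv2.cvtColor(d["img"],cv2.COLOR_BGR2HSV)
    m=near&(hsv[...,1]>150)&(hsv[...,0]>15)&(hsv[...,0]<35)
    ys,xs=np.nonzero(m);print("plunger",len(xs),xs.mean(),ys.mean(),np.median(P[m],0),edges(P[m][:,:2]) , [xs.min(),xs.max(),ys.min(),ys.max()])
    # button
    near=np.hypot(P[...,0]-.664,P[...,1]+.198)<.06
    m=near&(hsv[...,2]<50)&(z>.03); ys,xs=np.nonzero(m);print("button",len(xs),np.median(P[m],0),(xs.min()+xs.max())/2,(ys.min()+ys.max())/2,xs.mean(),ys.mean())
    print(onplane(d,[[xs.mean(),ys.mean()]],np.median(P[m][:,2])))
# crop station
for n,(r,c) in dict(top=(138,205),side=(160,180)).items():
    i=o[n]["img"][r:r+60,c:c+60];cv2.imwrite(f"pics/st_{n}.png",cv2.resize(i,(600,600),interpolation=cv2.INTER_NEAREST))
E
```

```text
['Unreachable', 'get_state', 'read_camera', 'sign_off', 'tips_ahead']
0.008
top house 263 [0.66184057 0.06442855 0.06689222] ((664.3094482421875, 63.229671478271484), (70.31996154785156, 60.8468017578125), 77.54991149902344)
top disp 159 [0.70661739 0.05537808 0.09884761] ((707.34814453125, 54.00058364868164), (70.0356674194336, 31.917125701904297), 77.76676177978516)
plunger 30 220.63333333333333 174.93333333333334 [0.61939721 0.07326394 0.05047374] ((619.5084228515625, 74.56002807617188), (12.077983856201172, 31.618953704833984), 76.44635772705078) [np.int64(219), np.int64(223), np.int64(171), np.int64(179)]
button 43 [ 0.66999255 -0.19925494  0.05837811] 293.5 161.5 293.0232558139535 161.53488372093022
[[ 0.66928009 -0.1993506   0.05837811]]
side house 343 [0.66735447 0.07215052 0.06597531] ((662.8164672851562, 67.07937622070312), (73.11884307861328, 81.75322723388672), 78.51776885986328)
side disp 162 [0.70704569 0.0590158  0.09761195] ((706.9558715820312, 57.62889099121094), (71.79137420654297, 31.338130950927734), 75.87560272216797)
plunger 19 223.26315789473685 223.94736842105263 [0.61783926 0.08224818 0.05098868] ((619.809814453125, 81.48904418945312), (6.655656814575195, 22.60190773010254), 71.2105712890625) [np.int64(220), np.int64(226), np.int64(222), np.int64(226)]
button 13 [ 0.66927341 -0.19463363  0.05734419] 231.5 167.5 231.6153846153846 167.3846153846154
[[ 0.66974742 -0.19470859  0.05734419]]
```

View pics/st_top.png

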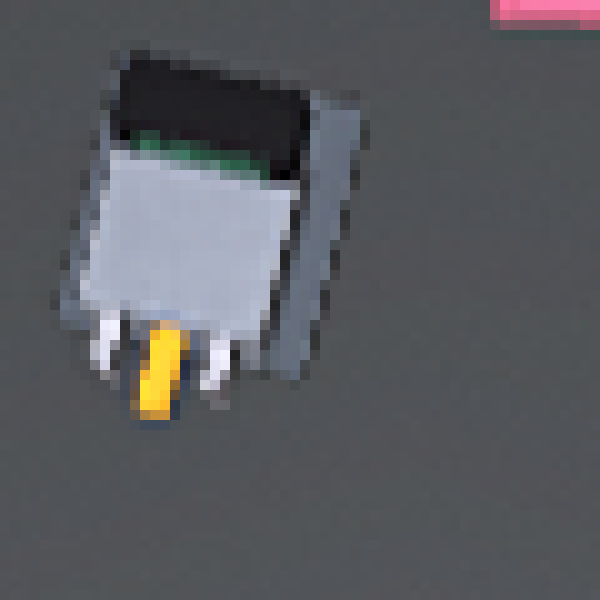

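View pics/st_side.png

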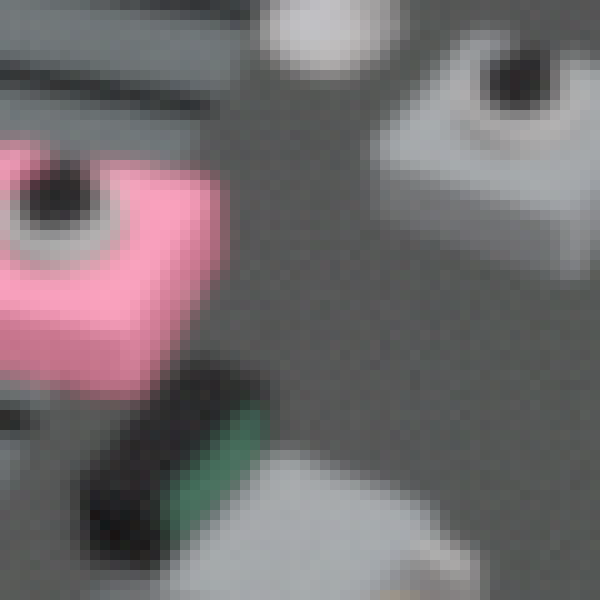

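```bash
python3 - <<'E'
from h import *
o=load("a")
d=o["top"]
print("bars",onplane(d,[[215,175.6],[225.8,177.6]],.062), "plunger end",onplane(d,[[220,179.6]],.052))
def tri(p1,p2):
    c1,v1=ray(o["top"],[p1]);c2,v2=ray(o["side"],[p2]);v1=v1[0];v2=v2[0]
    A=np.c_[v1,-v2];s=np.linalg.lstsq(A,c2-c1,rcond=None)[0]
    a=c1+v1*s[0];b=c2+v2*s[1];return np.round((a+b)/2,4),np.round(a-b,4)
def dot(d,p,r=5,dark=True):
    g=cv2.cvtColor(d["img"],cv2.COLOR_BGR2GRAY).astype(float)
    y,x=int(p[1]),int(p[0]);w=np.clip(150-g[y-r:y+r+1,x-r:x+r+1],0,None)
    yy,xx=np.mgrid[y-r:y+r+1,x-r:x+r+1];return [(w*xx).sum()/w.sum(),(w*yy).sum()/w.sum()]
for nm,X,r in(("large",[.597,.2475,.098],3),("medium",[.421,.158,.092],3)):
    p=proj(o["top"],[X])[0];s=proj(o["side"],[X])[0]
    print(nm,p,s)
    a=dot(o["top"],np.round(p),r);b=dot(o["side"],np.round(s),r);print(a,b,tri(a,b))
print("button",tri([293.02,161.53],[231.6,167.4]))
# tray
P=cloud(d);z=P[...,2];P2=P
m=(np.abs(P[...,0]-.445)<.15)&(np.abs(P[...,1]+.27)<.2)
hsv=cv2.cvtColor(d["img"],cv2.COLOR_BGR2HSV)
w=(m&(z>.028)&(z<.045)); w=cv2.morphologyEx(w.astype(np.uint8),cv2.MORPH_CLOSE,np.ones((3,3)))
k,l,st,ce=cv2.connectedComponentsWithStats(w);i=1+np.argmax(st[1:,4]);q=P[(l==i)&(z>.028)]
print("tray",cv2.minAreaRect((q[:,:2]*1000).astype(np.float32)),np.median(q,0))
fl=P[m&(np.abs(P[...,0]-.445)<.04)&(np.abs(P[...,1]+.27)<.1)];print("floor",np.median(fl,0))
E
```

```text
bars [[0.61478725 0.09465699 0.062     ]
 [0.60717826 0.05419136 0.062     ]] plunger end [[0.6012756  0.07663359 0.052     ]]
large [171.91422693 178.68379469] [211.70207571 255.85755344]
[np.float64(171.47832980972515), np.float64(177.93128964059196)] [np.float64(210.2986369268897), np.float64(256.2304832713755)] (array([0.6001, 0.2493, 0.0975]), array([-0.0006, -0.0001, -0.0001]))
medium [196.04390015 227.21661711] [280.85594148 245.01816026]
[np.float64(195.5109649122807), np.float64(226.85891812865498)] [np.float64(279.9820788530466), np.float64(245.32616487455198)] (array([0.4227, 0.1599, 0.0922]), array([-0.0009, -0.0001, -0.    ]))
button (array([ 0.671 , -0.1999,  0.053 ]), array([-0.0009, -0.0001, -0.0002]))
tray ((473.58563232421875, -236.24844360351562), (214.49253845214844, 420.3935546875), 5.323198318481445) [ 0.48155137 -0.30290276  0.03363724]
floor [ 0.44344412 -0.26788667  0.00520071]
```

Candidates for the start button: grey panel (top view 458,255), brown (340,182), pink (414,198) and turquoise (537,430). The grey one is right, and the crop shows it grey with a black button. There are two castings: the larger at (274,284) measures 74 mm wide and 98 mm high, so it is large. The other at (310,355) measures 65 mm wide and 92 mm high, so it is medium.

Call:
{"api": "move_arm", "payload": {
  "linear": [
    [0.03, -0.02, 0],
    [0.03, -0.02, 0],
    [0.03, -0.02, 0],
    [0.03, -0.02, 0],
    [0.03, -0.02, 0],
    [0.03, -0.02, 0],
    [0.03, -0.02, 0],
    [0.03, -0.02, 0],
    [0.03, -0.03, 0],
    [0.03, -0.03, 0],
    [0.03, -0.03, 0],
    [0.03, -0.03, 0]
  ],
  "twist": [
    [0, 0, -5],
    [0, 0, -5],
    [0, 0, -5],
    [0, 0, -5],
    [0, 0, -5],
    [0, 0, -5],
    [0, 0, -5],
    [0, 0, -5],
    [0, 0, -5],
    [0, 0, -5],
    [0, 0, -5],
    [0, 0, -5]
  ],
  "grip": 0,
  "force": 30
}}

```text
time: 1.1
eef_pos: [0.5162, 0.3706, 0.2297]
tcp_rot: [0.614, 0.789, -0.004, -0.005]
contact_force: [-0.4, -0.1, -0.1]
opening: 0.001
```

```bash
cat >> h.py <<'E'
from scipy.spatial.transform import Rotation as Ro
def st():
    s=get_state();R=Ro.from_quat(s["tcp_rot"]).as_matrix();psi=np.degrees(np.arctan2(R[1,1],R[0,1]))
    print("t %.2f p %s psi %.2f z %s q %s F %s T %s open %.3f"%(s["time"],np.round(s["eef_pos"],4),psi,np.round(R[:,2],4),np.round(s["qpos"],2),np.round(s["contact_force"],2),np.round(s["wrist_torque"],2),s["opening"]))
E
python3 -c "
from h import *
st()
o=load('a');print(onplane(o['top'],np.array([[418,322],[542,311],[550,371],[422,384]])*.64,.034))"
```

```text
t 1.10 p [0.5162 0.3706 0.2297] psi 14.28 z [-1.390e-02 -4.000e-04 -9.999e-01] q [0.46 0.21 1.68 0.01 1.26 0.21] F [-0.41 -0.13 -0.12] T [ 0.07 -0.04 -0.02] open 0.001
[[ 0.50245592 -0.10279634  0.034     ]
 [ 0.528953   -0.40531943  0.034     ]
 [ 0.38362877 -0.41969893  0.034     ]
 [ 0.35331142 -0.11131646  0.034     ]]
```

Call:
{"api": "move_arm", "payload": {
  "linear": [
    [0.01, -0.035, 0],
    [0.01, -0.035, 0],
    [0.01, -0.035, 0],
    [0.01, -0.035, 0],
    [0.01, -0.035, 0],
    [0.01, -0.035, 0],
    [0.01, -0.035, -0.005],
    [0.01, -0.035, -0.005],
    [0.01, -0.035, -0.005],
    [0.01, -0.035, -0.005],
    [0.01, -0.035, -0.005],
    [0.01, -0.035, -0.005],
    [0.01, -0.035, -0.005],
    [0.01, -0.035, -0.005],
    [0.01, -0.03, -0.005],
    [0.004, -0.02, -0.005],
    [0, -0.01, 0],
    [0, 0, 0],
    [0, 0, 0]
  ],
  "twist": [
    [0, -0.4, -5],
    [0, -0.4, -5],
    [0, 0, -5],
    [0, 0, -5],
    [0, 0, -5],
    [0, 0, -5],
    [0, 0, -5],
    [0, 0, -5],
    [0, 0, -5],
    [0, 0, -5],
    [0, 0, -5],
    [0, 0, -5],
    [0, 0, -5],
    [0, 0, 0],
    [0, 0, 0],
    [0, 0, 0],
    [0, 0, 0],
    [0, 0, 0],
    [0, 0, 0]
  ]
}}

```text
time: 2.68
eef_pos: [0.6718, -0.2158, 0.1651]
tcp_rot: [0.954, 0.301, -0.005, -0.005]
contact_force: [-0.3, 0.1, -1.0]
opening: -0.003
```

```bash
python3 -c "
from h import *
st();o=grab('b')
cv2.imwrite('pics/b_top_b.png',cv2.resize(o['top']['img'],(800,600)))"
```

```text
t 2.68 p [ 0.6718 -0.2158  0.1651] psi -54.99 z [-0.0126  0.0057 -0.9999] q [-0.45  0.42  1.54 -0.    1.19  0.51] F [-0.35  0.14 -1.02] T [-0.01 -0.02  0.  ] open -0.003
```

View pics/b_top_b.png

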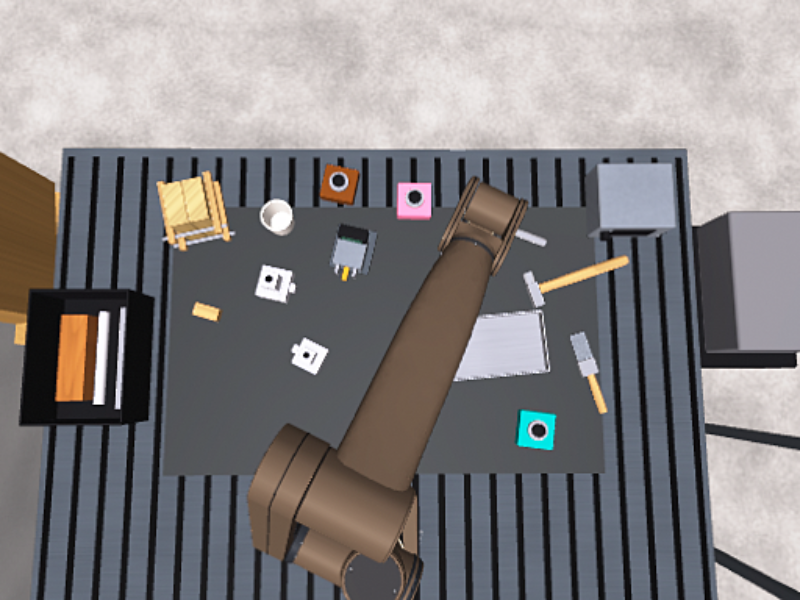

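Call:
{"api": "move_arm", "payload": {
  "linear": [
    [-0.001, 0.008, -0.02],
    [-0.001, 0.008, -0.02],
    [0, 0, -0.02],
    [0, 0, -0.015],
    [0, 0, 0],
    [0, 0, 0]
  ],
  "twist": [
    [-0.3, -0.7, 0],
    [0, 0, 0],
    [0, 0, 0],
    [0, 0, 0],
    [0, 0, 0],
    [0, 0, 0]
  ]
}}

```text
time: 3.28
eef_pos: [0.672, -0.1889, 0.0945]
tcp_rot: [0.952, 0.307, 0.004, 0.002]
contact_force: [-0.1, 0.5, 0.5]
opening: 0.003
```

```bash
python3 -c "
from h import *
st();o=grab('b2')
cv2.imwrite('pics/b2_side_b.png',cv2.resize(o['side']['img'][120:240,170:330],(800,600)))"
```

```text
t 3.28 p [ 0.672  -0.1889  0.0945] psi -54.30 z [ 0.0089 -0.0022 -1.    ] q [-0.42  0.47  1.62  0.    1.05  0.53] F [-0.08  0.48  0.47] T [-0.04 -0.01  0.01] open 0.003
```

View pics/b2_side_b.png

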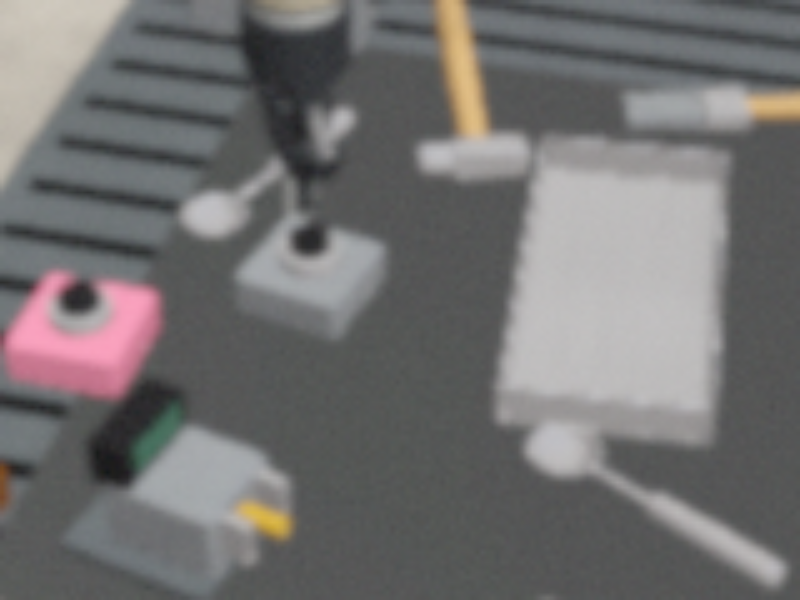

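Call:
{"api": "move_arm", "payload": {
  "linear": [
    [-0.001, -0.004, -0.008],
    [-0.001, -0.004, -0.008],
    [0, 0, -0.005],
    [0, 0, -0.003],
    [0, 0, 0]
  ],
  "twist": [
    [0, 0, 0],
    [0, 0, 0],
    [0, 0, 0],
    [0, 0, 0],
    [0, 0, 0]
  ]
}}

```text
time: 3.8
eef_pos: [0.6725, -0.2003, 0.0736]
tcp_rot: [0.952, 0.306, 0.007, 0.006]
contact_force: [-0.3, -0.3, -0.5]
opening: 0.001
```

Call:
{"api": "move_arm", "payload": {
  "linear": [
    [-0.002, 0, -0.004],
    [0, 0, -0.004],
    [0, 0, -0.003],
    [0, 0, -0.002],
    [0, 0, -0.002]
  ],
  "twist": [
    [0, 0, 0],
    [0, 0, 0],
    [0, 0, 0],
    [0, 0, 0],
    [0, 0, 0]
  ]
}}

```text
time: 4.22
eef_pos: [0.671, -0.201, 0.0596]
tcp_rot: [0.952, 0.306, 0.008, 0.006]
contact_force: [-3.1, 0.6, 5.2]
opening: -0.001
```

Call:
{"api": "move_arm", "payload": {
  "linear": [
    [0, 0, -0.003],
    [0, 0, -0.003]
  ],
  "twist": [
    [0, 0, 0],
    [0, 0, 0]
  ]
}}

```text
time: 4.38
eef_pos: [0.6712, -0.2011, 0.0589]
tcp_rot: [0.952, 0.306, 0.006, 0.005]
contact_force: [-8.2, 3.2, 15.6]
opening: -0.004
```

Call:
{"api": "move_arm", "payload": {
  "linear": [
    [0, 0, -0.003],
    [0, 0, -0.003],
    [0, 0, 0.003]
  ],
  "twist": [
    [0, 0, 0],
    [0, 0, 0],
    [0, 0, 0]
  ]
}}

```text
time: 4.63
eef_pos: [0.671, -0.201, 0.0628]
tcp_rot: [0.952, 0.307, 0.004, 0.004]
contact_force: [-1.4, 0.7, 3.4]
opening: -0.003
```

```bash
python3 -c "
from h import *
st()"
```

```text
t 4.63 p [ 0.671  -0.201   0.0628] psi -54.27 z [ 0.0108 -0.0059 -0.9999] q [-0.44  0.51  1.62 -0.    1.    0.51] F [-1.43  0.68  3.43] T [ 0.05  0.29 -0.03] open -0.003
```

Call:
{"api": "move_arm", "payload": {
  "linear": [
    [0, 0, 0.03],
    [0, 0, 0.03],
    [0, 0, 0.03],
    [-0.01, 0.02, 0.02],
    [-0.015, 0.025, 0.01],
    [-0.02, 0.03, 0],
    [-0.02, 0.03, 0],
    [-0.02, 0.03, 0],
    [-0.02, 0.03, 0],
    [-0.02, 0.03, 0],
    [-0.02, 0.03, 0],
    [-0.02, 0.03, 0],
    [-0.02, 0.03, 0],
    [-0.02, 0.03, 0],
    [-0.02, 0.03, 0],
    [-0.01, 0.015, 0],
    [-0.006, 0.01, 0],
    [0, 0, 0]
  ],
  "twist": [
    [0, 0, 0],
    [0, 0, 0],
    [0, 0, 0],
    [0, 0, -5],
    [0, 0, -5],
    [0, 0, -5],
    [0, 0, -5],
    [0, 0, -5],
    [0, 0, -5],
    [0, 0, -5],
    [0, 0, -5],
    [0, 0, -5],
    [0, 0, -5],
    [0, 0, -5],
    [0, 0, -5],
    [0, 0, 0],
    [0, 0, 0],
    [0, 0, 0]
  ],
  "grip": 1
}}

```text
time: 6.13
eef_pos: [0.4175, 0.1812, 0.1849]
tcp_rot: [0.971, -0.238, 0.009, 0.009]
contact_force: [1.1, -0.3, -1.0]
opening: 0.999
```

```bash
python3 -c "
from h import *
st();o=grab('c');
res,P=castings(o)
for c,t,m in res:
  if c[0]>.3 and c[1]>.08 and c[1]<.36: print(c,t,cv2.minAreaRect((P[m][:,:2]*1000).astype(np.float32)))
cv2.imwrite('pics/c_side_b.png',cv2.resize(o['side']['img'],(800,600)))"
```

```text
t 6.13 p [0.4175 0.1812 0.1849] psi -117.60 z [ 0.0136 -0.0218 -0.9997] q [ 0.2  -0.16  2.15 -0.03  1.14  2.26] F [ 1.05 -0.26 -1.01] T [ 0.02 -0.02 -0.01] open 0.999
[0.84295467 0.08974238 0.03751212] 0.061881760748131454 ((849.6366577148438, 91.89056396484375), (84.96381378173828, 87.21092987060547), 78.25218200683594)
[0.76825907 0.24469168 0.05503511] 0.07962776407662271 ((756.6673583984375, 238.15255737304688), (72.82168579101562, 74.77281951904297), 87.36888885498047)
[0.58911632 0.2365979  0.04287495] 0.10182887230590715 ((595.4578247070312, 240.86602783203125), (88.519775390625, 73.63871765136719), 76.935302734375)
[0.42994406 0.14676585 0.04275728] 0.09680825927280716 ((427.4588928222656, 154.61790466308594), (65.26554870605469, 50.1120491027832), 63.1161994934082)
```

View pics/c_side_b.png

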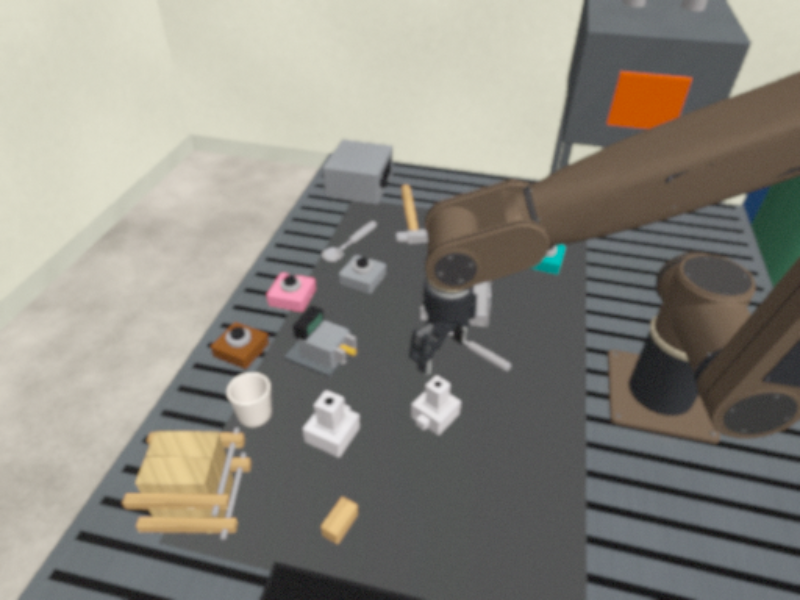

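Call:
{"api": "move_arm", "payload": {
  "linear": [
    [0.002, -0.011, -0.01],
    [0.002, -0.011, -0.01],
    [0, 0, -0.01],
    [0, 0, 0],
    [0, 0, 0]
  ],
  "twist": [
    [0.6, 0.4, 1],
    [0.6, 0.4, 0],
    [0, 0, 0],
    [0, 0, 0],
    [0, 0, 0]
  ]
}}

```text
time: 6.65
eef_pos: [0.4268, 0.154, 0.1547]
tcp_rot: [0.973, -0.233, 0.003, 0.0]
contact_force: [0.5, -0.2, -0.3]
opening: 1.0
```

```bash
python3 -c "
from h import *
st()"
```

```text
t 6.65 p [0.4268 0.154  0.1547] psi -116.90 z [ 0.005  -0.0013 -1.    ] q [ 0.12 -0.13  2.18 -0.    1.08  2.16] F [ 0.45 -0.18 -0.26] T [-0.04  0.02 -0.04] open 1.000
```

Call:
{"api": "move_arm", "payload": {
  "linear": [
    [-0.003, 0.004, -0.012],
    [-0.001, 0.001, -0.012],
    [0, 0, -0.012],
    [0, 0, -0.01],
    [0, 0, 0],
    [0, 0, 0]
  ],
  "twist": [
    [0, 0, 0],
    [0, 0.2, 0],
    [0, 0, 0],
    [0, 0, 0],
    [0, 0, 0],
    [0, 0, 0]
  ]
}}

```text
time: 7.15
eef_pos: [0.4248, 0.1592, 0.1075]
tcp_rot: [0.972, -0.233, 0.002, 0.0]
contact_force: [-0.8, 0.6, 0.3]
opening: 1.001
```

```bash
python3 -c "
from h import *
st();o=grab('c2')
cv2.imwrite('pics/c2_side_b.png',cv2.resize(o['side']['img'][170:290,200:360],(800,600)))"
```

```text
t 7.15 p [0.4248 0.1592 0.1075] psi -116.98 z [ 0.0044 -0.0016 -1.    ] q [ 0.14 -0.05  2.21 -0.    0.98  2.18] F [-0.81  0.58  0.25] T [-0.03  0.07 -0.02] open 1.001
```

View pics/c2_side_b.png

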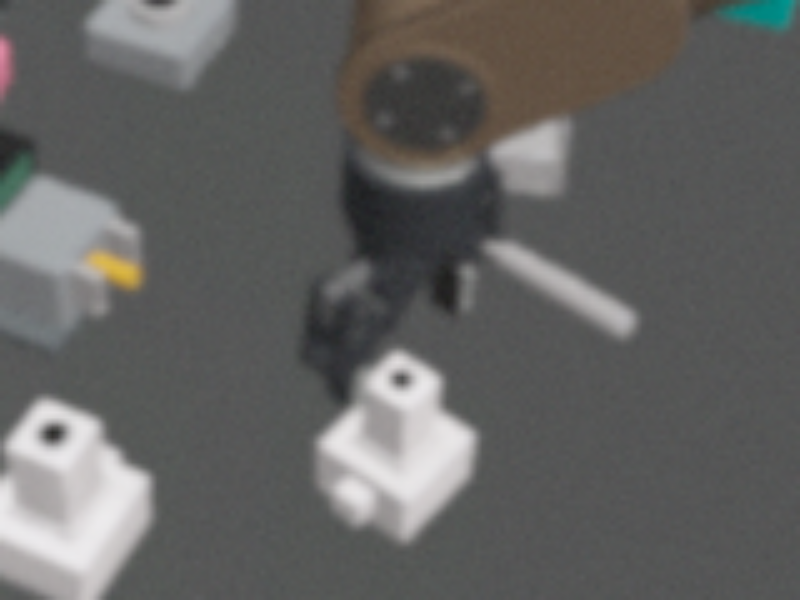

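Call:
{"api": "move_arm", "payload": {
  "linear": [
    [-0.002, 0, -0.01],
    [0, 0, -0.012],
    [0, 0, -0.012],
    [0, 0, -0.01],
    [0, 0, -0.005],
    [0, 0, 0],
    [0, 0, 0]
  ],
  "twist": [
    [0, 0.2, 0.4],
    [0, 0, 0],
    [0, 0, 0],
    [0, 0, 0],
    [0, 0, 0],
    [0, 0, 0],
    [0, 0, 0]
  ]
}}

```text
time: 7.83
eef_pos: [0.4251, 0.1596, 0.0583]
tcp_rot: [0.973, -0.229, 0.004, -0.001]
contact_force: [0.6, -1.0, 0.2]
opening: 0.999
```

```bash
python3 -c "
from h import *
st()"
```

```text
t 7.83 p [0.4251 0.1596 0.0583] psi -116.46 z [ 8.4e-03 -5.0e-04 -1.0e+00] q [ 0.14  0.03  2.23 -0.    0.87  2.17] F [ 0.65 -0.95  0.23] T [-0.02 -0.03  0.01] open 0.999
```

Call:
{"api": "move_arm", "payload": {
  "linear": [
    [-0.003, 0, -0.004],
    [0, 0, -0.001],
    [0, 0, 0],
    [0, 0, 0]
  ],
  "twist": [
    [0, 0.5, 0],
    [0, 0, 0],
    [0, 0, 0],
    [0, 0, 0]
  ]
}}

```text
time: 8.17
eef_pos: [0.4228, 0.1598, 0.0542]
tcp_rot: [0.973, -0.229, 0.001, -0.0]
contact_force: [0.3, -0.2, -1.1]
opening: 1.001
```

```bash
python3 -c "
from h import *
st()"
```

```text
t 8.17 p [0.4228 0.1598 0.0542] psi -116.45 z [ 1.3e-03 -1.0e-04 -1.0e+00] q [ 0.14  0.04  2.24 -0.    0.86  2.17] F [ 0.29 -0.24 -1.15] T [0.04 0.   0.01] open 1.001
```

Call:
{"api": "move_arm", "payload": {
  "linear": [
    [0, 0, 0],
    [0, 0, 0],
    [0, 0, 0],
    [0, 0, 0],
    [0, 0, 0],
    [0, 0, 0],
    [0, 0, 0],
    [0, 0, 0],
    [0, 0, 0]
  ],
  "twist": [
    [0, 0, 0],
    [0, 0, 0],
    [0, 0, 0],
    [0, 0, 0],
    [0, 0, 0],
    [0, 0, 0],
    [0, 0, 0],
    [0, 0, 0],
    [0, 0, 0]
  ],
  "grip": 0,
  "force": 110
}}

```text
time: 8.92
eef_pos: [0.4238, 0.1598, 0.0554]
tcp_rot: [0.973, -0.229, 0.002, -0.001]
contact_force: [0.1, 0.3, 0.7]
opening: 0.359
```

```bash
python3 -c "
from h import *
st()"
```

```text
t 8.92 p [0.4238 0.1598 0.0554] psi -116.45 z [ 3.9e-03  2.0e-04 -1.0e+00] q [ 0.14  0.04  2.24 -0.    0.86  2.17] F [0.05 0.28 0.71] T [ 0.05  0.02 -0.02] open 0.359
```

Call:
{"api": "move_arm", "payload": {
  "linear": [
    [0, 0, 0.01],
    [0, 0, 0.015],
    [0.01, -0.006, 0.01],
    [0.015, -0.009, 0.005],
    [0.015, -0.009, 0],
    [0.015, -0.009, 0],
    [0.015, -0.009, 0],
    [0.015, -0.009, 0],
    [0.015, -0.009, 0],
    [0.01, -0.006, 0],
    [0.004, -0.003, 0],
    [0, 0, 0],
    [0, 0, 0]
  ],
  "twist": [
    [0, 0, 0],
    [0, 0, 0],
    [0, 0, 2],
    [0, 0, 3],
    [0, 0, 3],
    [0, 0, 3],
    [0, 0, 2],
    [0, 0, 0],
    [0, 0, 0],
    [0, 0, 0],
    [0, 0, 0],
    [0, 0, 0],
    [0, 0, 0]
  ]
}}

```text
time: 10.0
eef_pos: [0.5283, 0.0878, 0.0897]
tcp_rot: [0.994, -0.11, -0.012, 0.003]
contact_force: [-0.1, 0.5, -4.5]
opening: 0.362
```

```bash
python3 -c "
from h import *
st();o=grab('d')
cv2.imwrite('pics/d_side_b.png',cv2.resize(o['side']['img'][160:280,170:330],(800,600)))"
```

```text
t 10.00 p [0.5283 0.0878 0.0897] psi -102.66 z [-0.0251 -0.0039 -0.9997] q [-0.02  0.17  2.01 -0.01  0.98  1.77] F [-0.09  0.53 -4.51] T [ 0.02 -0.07 -0.08] open 0.362
```

View pics/d_side_b.png

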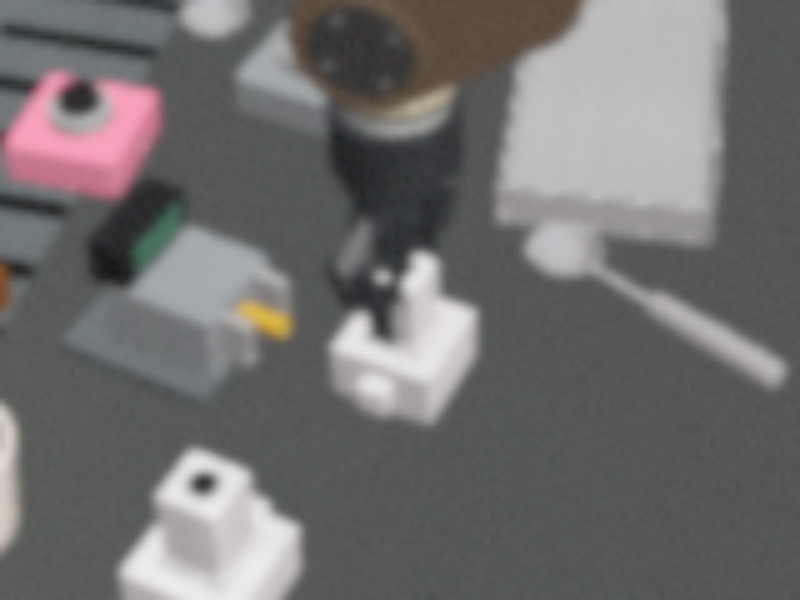

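Call:
{"api": "move_arm", "payload": {
  "linear": [
    [0.008, 0, -0.006],
    [0.006, 0, -0.006],
    [0.003, 0, -0.003],
    [0, 0, 0],
    [0, 0, 0]
  ],
  "twist": [
    [0.2, -0.8, 0.4],
    [0, -0.8, 0],
    [0, 0, 0],
    [0, 0, 0],
    [0, 0, 0]
  ]
}}

```text
time: 10.52
eef_pos: [0.5443, 0.0899, 0.0724]
tcp_rot: [0.994, -0.105, 0.002, -0.0]
contact_force: [-0.3, 0.0, -4.6]
opening: 0.363
```

```bash
python3 -c "
from h import *
st();o=grab('d2')
i=o['top']['img'][140:210,190:260];cv2.imwrite('pics/d2_top.png',cv2.resize(i,(600,600),interpolation=cv2.INTER_CUBIC))"
```

```text
t 10.52 p [0.5443 0.0899 0.0724] psi -102.05 z [ 3.5e-03  2.0e-04 -1.0e+00] q [-0.02  0.22  2.    0.    0.93  1.76] F [-0.26  0.02 -4.57] T [-0.   -0.   -0.03] open 0.363
```

View pics/d2_top.png

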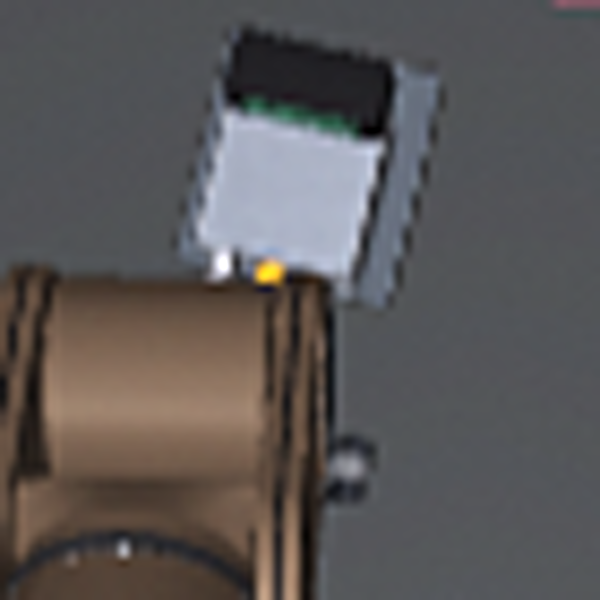

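Call:
{"api": "move_arm", "payload": {
  "linear": [
    [0.006, -0.001, 0],
    [0.006, -0.001, 0],
    [0.004, -0.001, 0],
    [0.003, -0.001, 0],
    [0, 0, 0]
  ],
  "twist": [
    [0, 0, 0],
    [0, 0, 0],
    [0, 0, 0],
    [0, 0, 0],
    [0, 0, 0]
  ]
}}

```text
time: 11.03
eef_pos: [0.5661, 0.0853, 0.0735]
tcp_rot: [0.994, -0.105, 0.003, -0.0]
contact_force: [-0.4, -0.2, -4.8]
opening: 0.363
```

```bash
cat >> h.py <<'E'
def pr(half,S=(.611,.0744),phi=-12.2):
    st();s=get_state();u=np.array([np.cos(np.radians(phi)),np.sin(np.radians(phi))]);n=np.array([-u[1],u[0]])
    e=np.array(S)-s["eef_pos"][:2];F=s["contact_force"][:2]
    print("gap to stop plane %.1f mm  lateral %.1f mm  Fpush %.2f Flat %.2f"%(1000*(e@u-half),-1000*e@n,-F@u,F@n))
E
python3 -c "
from h import *
pr(.033)"
```

```text
t 11.03 p [0.5661 0.0853 0.0735] psi -102.05 z [ 0.0059  0.     -1.    ] q [-0.03  0.26  1.95  0.    0.93  1.75] F [-0.37 -0.2  -4.84] T [-0.01 -0.01  0.02] open 0.363
gap to stop plane 13.2 mm  lateral 1.2 mm  Fpush 0.32 Flat -0.28
```

Call:
{"api": "move_arm", "payload": {
  "linear": [
    [0.003, -0.001, -0.0005],
    [0.003, -0.001, -0.0005],
    [0.003, -0.001, 0],
    [0.003, 0, 0]
  ],
  "twist": [
    [0, 0.2, 0],
    [0, 0, 0],
    [0, 0, 0],
    [0, 0, 0]
  ]
}}

```text
time: 11.37
eef_pos: [0.5778, 0.082, 0.0721]
tcp_rot: [0.994, -0.105, -0.001, -0.0]
contact_force: [-2.6, -0.1, -4.0]
opening: 0.36
```

```bash
python3 -c "
from h import *
pr(.033)"
```

```text
t 11.37 p [0.5778 0.082  0.0721] psi -102.07 z [-2.3e-03  4.0e-04 -1.0e+00] q [-0.03  0.28  1.91  0.    0.95  1.75] F [-2.64 -0.06 -3.96] T [-0.06  0.54 -0.07] open 0.360
gap to stop plane 1.0 mm  lateral 0.4 mm  Fpush 2.56 Flat -0.61
```

Call:
{"api": "move_arm", "payload": {
  "linear": [
    [0.003, -0.0005, 0],
    [0.003, -0.0005, 0],
    [0.003, -0.001, 0]
  ],
  "twist": [
    [0, 0, 0],
    [0, 0, 0],
    [0, 0, 0]
  ]
}}

```text
time: 11.62
eef_pos: [0.5843, 0.0806, 0.0709]
tcp_rot: [0.994, -0.105, -0.006, -0.0]
contact_force: [-5.2, 2.1, -3.0]
opening: 0.364
```

```bash
python3 -c "
from h import *
pr(.033)"
```

```text
t 11.62 p [0.5843 0.0806 0.0709] psi -102.07 z [-0.0122  0.0016 -0.9999] q [-0.04  0.3   1.89  0.    0.96  1.75] F [-5.2   2.06 -3.05] T [ 0.33  0.77 -0.04] open 0.364
gap to stop plane -5.6 mm  lateral 0.4 mm  Fpush 5.51 Flat 0.91
```

Call:
{"api": "move_arm", "payload": {
  "linear": [
    [0.003, -0.0006, 0],
    [0.003, -0.0006, 0],
    [0.003, -0.0006, 0]
  ],
  "twist": [
    [0, -0.8, 0],
    [0, -0.3, 0],
    [0, 0, 0]
  ]
}}

```text
time: 11.87
eef_pos: [0.5859, 0.0803, 0.0688]
tcp_rot: [0.994, -0.106, -0.008, -0.001]
contact_force: [-9.6, 1.5, 1.0]
opening: 0.363
```

```bash
python3 -c "
from h import *
pr(.033);o=grab('e')
cv2.imwrite('pics/e_side_b.png',cv2.resize(o['side']['img'][180:255,190:290],(800,600),interpolation=cv2.INTER_CUBIC))"
```

```text
t 11.87 p [0.5859 0.0803 0.0688] psi -102.13 z [-0.0164  0.0047 -0.9999] q [-0.04  0.31  1.89  0.    0.96  1.74] F [-9.56  1.54  1.01] T [ 0.23  1.6  -0.14] open 0.363
gap to stop plane -7.2 mm  lateral 0.5 mm  Fpush 9.67 Flat -0.52
```

View pics/e_side_b.png

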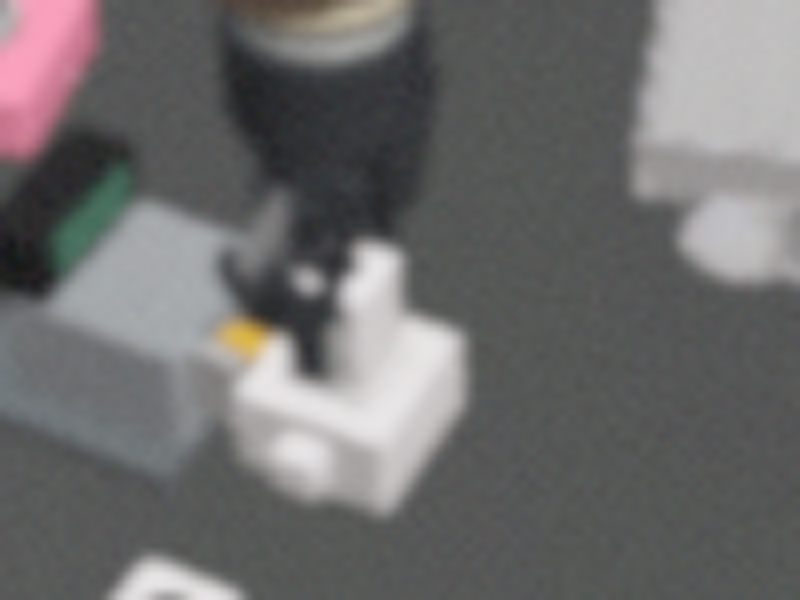

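Call:
{"api": "move_arm", "payload": {
  "linear": [
    [0.004, -0.0008, 0.001],
    [0.004, -0.0008, 0.001],
    [0.004, -0.0008, 0.001],
    [0.004, -0.0008, 0.001]
  ],
  "twist": [
    [-0.2, -1.5, 0],
    [-0.2, -1.5, 0],
    [-0.2, -1.5, 0],
    [-0.2, -1.5, 0]
  ]
}}

```text
time: 12.3
eef_pos: [0.5845, 0.0806, 0.0669]
tcp_rot: [0.994, -0.107, 0.019, -0.0]
contact_force: [-13.4, 2.0, 3.2]
opening: 0.36
```

```bash
python3 -c "
from h import *
pr(.033)"
```

```text
t 12.30 p [0.5845 0.0806 0.0669] psi -102.26 z [ 0.0387 -0.0034 -0.9992] q [-0.03  0.28  1.92 -0.    0.89  1.75] F [-13.35   1.96   3.22] T [ 0.28  2.28 -0.11] open 0.360
gap to stop plane -5.8 mm  lateral 0.4 mm  Fpush 13.47 Flat -0.91
```

```bash
cat >> h.py <<'E'
def tiltfit(o,half,hb,n="side"):
    """plane fit of block top, near tcp; returns slope"""
    s=get_state();p=s["eef_pos"];d=o[n];P=cloud(d)
    m=(np.hypot(P[...,0]-p[0],P[...,1]-p[1])<half*1.5)&(np.abs(P[...,2]-hb)<.012)
    g=d["img"];m&=(g.min(2)>130)
    m=cv2.erode(m.astype(np.uint8),np.ones((3,3)))>0
    q=P[m]
    for _ in range(3):
        A=np.c_[q[:,:2]-p[:2],np.ones(len(q))];c,*_=np.linalg.lstsq(A,q[:,2],rcond=None);r=q[:,2]-A@c;q=q[abs(r)<2.5*r.std()+1e-4]
    print("plane n",len(q),"slope deg x,y",np.degrees(c[:2]),"z",c[2],"rms",r.std())
E
python3 -c "
from h import *
o=load('a')
import h
class S: pass
h.get_state=lambda:dict(eef_pos=np.array([.422,.159,.05]))
tiltfit(o,.033,.04);
h.get_state=lambda:dict(eef_pos=np.array([.598,.248,.05]))
tiltfit(o,.037,.04);
tiltfit(o,.037,.04,'top')
h.get_state=get_state
o=load('e');tiltfit(o,.033,.055)
o=grab('e2');tiltfit(o,.033,.055)
cv2.imwrite('pics/e2_side_b.png',cv2.resize(o['side']['img'][180:255,190:290],(800,600),interpolation=cv2.INTER_CUBIC))"
```

```text
plane n 207 slope deg x,y [ 0.14115505 -0.75258416] z 0.040652639586500595 rms 0.0021413376790347122
plane n 269 slope deg x,y [ 0.28560265 -0.91049142] z 0.04087855635955613 rms 0.0020123067785507718
plane n 105 slope deg x,y [-0.14838393 -0.19819912] z 0.04126136494849594 rms 0.0029660441030470264
plane n 154 slope deg x,y [-1.20831537 -1.12286083] z 0.05360201766534317 rms 0.0018938943286240582
plane n 136 slope deg x,y [1.28285319 0.3990907 ] z 0.051528912029147826 rms 0.0019026657943807446
```

View pics/e2_side_b.png

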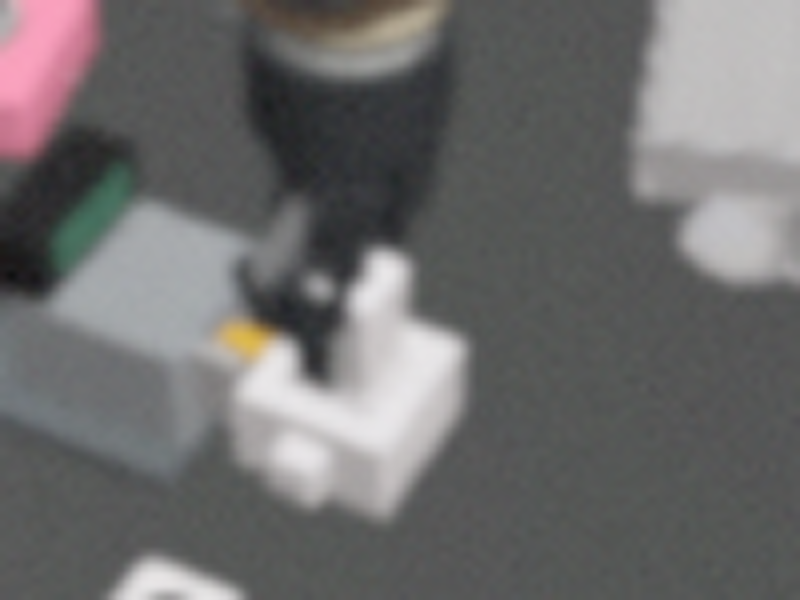

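Call:
{"api": "move_arm", "payload": {
  "linear": [
    [-0.004, 0.0008, 0.003],
    [-0.002, 0.0004, 0.003],
    [0, 0, 0]
  ],
  "twist": [
    [0.2, 1.2, 0],
    [0, 0.6, 0],
    [0, 0, 0]
  ]
}}

```text
time: 12.65
eef_pos: [0.5751, 0.0826, 0.0702]
tcp_rot: [0.994, -0.106, 0.0, -0.0]
contact_force: [-1.8, -0.0, -4.0]
opening: 0.358
```

```bash
python3 -c "
from h import *
pr(.033)"
```

```text
t 12.65 p [0.5751 0.0826 0.0702] psi -102.21 z [ 8.e-04  8.e-04 -1.e+00] q [-0.03  0.28  1.92  0.    0.94  1.75] F [-1.78 -0.02 -3.99] T [ 0.02  0.29 -0.06] open 0.358
gap to stop plane 3.8 mm  lateral 0.4 mm  Fpush 1.73 Flat -0.40
```

Call:
{"api": "move_arm", "payload": {
  "linear": [
    [0.003, -0.0006, 0.002],
    [0.003, -0.0006, 0.001],
    [0.003, -0.0006, 0.001],
    [0.003, -0.0006, 0.001],
    [0.003, -0.0006, 0.001],
    [0.003, -0.0006, 0.001]
  ],
  "twist": [
    [0, 0, 0],
    [0, -0.2, 0],
    [0, -0.4, 0],
    [0, -0.4, 0],
    [0, -0.5, 0],
    [0, -0.5, 0]
  ]
}}

```text
time: 13.15
eef_pos: [0.5854, 0.0802, 0.0731]
tcp_rot: [0.994, -0.107, 0.005, -0.003]
contact_force: [-10.7, 2.7, -1.8]
opening: 0.361
```

```bash
python3 -c "
from h import *
pr(.033)"
```

```text
t 13.15 p [0.5854 0.0802 0.0731] psi -102.31 z [ 0.01    0.0045 -0.9999] q [-0.04  0.29  1.9   0.01  0.94  1.74] F [-10.74   2.72  -1.79] T [ 0.36  2.04 -0.06] open 0.361
gap to stop plane -6.8 mm  lateral 0.2 mm  Fpush 11.07 Flat 0.39
```

Call:
{"api": "move_arm", "payload": {
  "linear": [
    [0.004, -0.0009, 0.0005],
    [0.004, -0.0009, 0.0005],
    [0.004, -0.0009, 0.0005],
    [0.004, -0.0009, 0.0005],
    [0.004, -0.0009, 0.0005]
  ],
  "twist": [
    [-0.2, -0.3, 0],
    [-0.1, -0.3, 0],
    [0, -0.4, 0],
    [0, -0.4, 0],
    [0, -0.4, 0]
  ]
}}

```text
time: 13.57
eef_pos: [0.5862, 0.0802, 0.0735]
tcp_rot: [0.994, -0.109, -0.01, -0.003]
contact_force: [-15.2, 2.2, 2.9]
opening: 0.363
```

```bash
python3 -c "
from h import *
pr(.033);o=grab('e3');tiltfit(o,.033,.057)"
```

```text
t 13.57 p [0.5862 0.0802 0.0735] psi -102.55 z [-0.0192  0.0081 -0.9998] q [-0.04  0.3   1.88  0.01  0.97  1.75] F [-15.23   2.22   2.95] T [ 0.33  2.53 -0.14] open 0.363
gap to stop plane -7.5 mm  lateral 0.5 mm  Fpush 15.35 Flat -1.05
plane n 172 slope deg x,y [-2.23223786 -3.76597071] z 0.05804031914023992 rms 0.0029773586316423815
```

Call:
{"api": "move_arm", "payload": {
  "linear": [
    [0.003, -0.0007, 0],
    [0.003, -0.0007, 0],
    [0.003, -0.0007, 0],
    [0.003, -0.0007, 0],
    [0.003, -0.0007, 0]
  ],
  "twist": [
    [-0.4, -0.9, 0],
    [-0.2, -0.8, 0],
    [-0.1, -0.6, 0],
    [-0.1, -0.5, 0],
    [-0.1, -0.5, 0]
  ]
}}

```text
time: 14.08
eef_pos: [0.586, 0.0805, 0.0729]
tcp_rot: [0.994, -0.111, -0.004, 0.001]
contact_force: [-12.4, 2.3, 2.9]
opening: 0.362
```

```bash
python3 -c "
from h import *
pr(.033)"
```

```text
t 14.08 p [0.586  0.0805 0.0729] psi -102.72 z [-0.0081 -0.0012 -1.    ] q [-0.03  0.3   1.89 -0.    0.96  1.76] F [-12.4    2.27   2.89] T [ 0.33  2.21 -0.18] open 0.362
gap to stop plane -7.3 mm  lateral 0.7 mm  Fpush 12.60 Flat -0.40
```

Call:
{"api": "move_arm", "payload": {
  "linear": [
    [0.003, -0.0007, 0],
    [0.003, -0.0007, 0],
    [0.003, -0.0007, 0],
    [0.003, -0.0007, 0],
    [0.003, -0.0007, 0],
    [0.003, -0.0007, 0],
    [0.003, -0.0007, 0],
    [0.003, -0.0007, 0],
    [0.003, -0.0007, 0],
    [0.003, -0.0007, 0],
    [0.003, -0.0007, 0],
    [0.003, -0.0007, 0],
    [0.003, -0.0007, 0],
    [0.003, -0.0007, 0]
  ],
  "twist": [
    [0, -0.7, 0],
    [0, -0.6, 0],
    [0, -0.6, 0],
    [0, -0.6, 0],
    [0, -0.6, 0],
    [0, -0.6, 0],
    [0, -0.6, 0],
    [0, -0.6, 0],
    [0, -0.6, 0],
    [0, -0.6, 0],
    [0, -0.6, 0],
    [0, -0.6, 0],
    [0, -0.6, 0],
    [0, -0.6, 0]
  ]
}}

```text
time: 15.25
eef_pos: [0.5858, 0.0802, 0.0721]
tcp_rot: [0.994, -0.113, 0.004, -0.008]
contact_force: [-13.2, 3.0, 2.4]
opening: 0.36
```

```bash
python3 -c "
from h import *
pr(.033);o=grab('e4');tiltfit(o,.033,.057)
cv2.imwrite('pics/e4_side_b.png',cv2.resize(o['side']['img'][180:255,190:290],(800,600),interpolation=cv2.INTER_CUBIC))"
```

```text
t 15.25 p [0.5858 0.0802 0.0721] psi -102.99 z [ 0.0092  0.0158 -0.9998] q [-0.04  0.29  1.9   0.02  0.94  1.74] F [-13.16   3.02   2.38] T [ 0.26  2.29 -0.06] open 0.360
gap to stop plane -7.1 mm  lateral 0.4 mm  Fpush 13.50 Flat 0.17
plane n 166 slope deg x,y [-0.29251234 -0.54017868] z 0.05669256970208953 rms 0.0019271722283923213
```

View pics/e4_side_b.png

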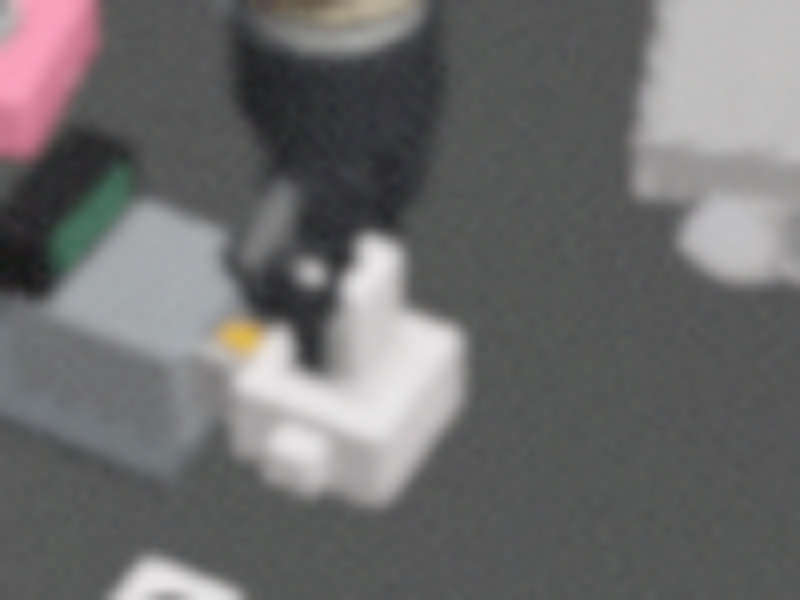

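Call:
{"api": "move_arm", "payload": {
  "linear": [
    [-0.006, 0.001, 0],
    [-0.01, 0.002, 0.001],
    [-0.01, 0.002, 0.001],
    [-0.01, 0.002, 0.001],
    [-0.006, 0.001, 0.001],
    [0, 0, 0.001],
    [0, 0, 0.001],
    [0, 0, 0.001],
    [0, 0, 0.001],
    [0, 0, 0.001],
    [0, 0, 0.001],
    [0, 0, 0.001],
    [0, 0, 0.001],
    [0, 0, 0.001],
    [0, 0, 0.001],
    [0, 0, 0],
    [0, 0, 0]
  ],
  "twist": [
    [-0.5, 0.3, 0],
    [-0.3, 0.2, 0],
    [0, 0, 0],
    [0, 0, 2],
    [0, 0, 6],
    [0, 0, 7],
    [0, 0, 7],
    [0, 0, 7],
    [0, 0, 7],
    [0, 0, 7],
    [0, 0, 7],
    [0, 0, 7],
    [0, 0, 7],
    [0, 0, 7],
    [0, 0, 7],
    [0, 0, 4],
    [0, 0, 0]
  ]
}}

```text
time: 16.77
eef_pos: [0.5643, 0.0843, 0.1075]
tcp_rot: [0.812, 0.583, 0.037, 0.001]
contact_force: [-0.9, 0.1, -4.2]
opening: 0.362
```

```bash
python3 -c "
from h import *
pr(.033)"
```

```text
t 16.77 p [0.5643 0.0843 0.1075] psi -18.74 z [ 0.0621  0.0415 -0.9972] q [-0.05  0.17  1.97  0.06  0.94  0.25] F [-0.94  0.14 -4.24] T [-0.05  0.08  0.02] open 0.362
gap to stop plane 14.8 mm  lateral -0.2 mm  Fpush 0.95 Flat -0.06
```

Call:
{"api": "move_arm", "payload": {
  "linear": [
    [-0.008, 0.001, 0],
    [-0.008, 0.001, -0.003],
    [-0.002, 0, -0.004],
    [0, 0, -0.004],
    [0, 0, 0]
  ],
  "twist": [
    [-0.8, 1.2, 2],
    [-0.8, 1.2, 2],
    [-0.5, 0.8, 1.5],
    [-0.2, 0.2, 0],
    [0, 0, 0]
  ]
}}

```text
time: 17.18
eef_pos: [0.5466, 0.086, 0.0984]
tcp_rot: [0.782, 0.623, 0.002, 0.002]
contact_force: [-1.1, 0.0, -5.4]
opening: 0.363
```

```bash
python3 -c "
from h import *
pr(.033);o=grab('f');tiltfit(o,.033,.075)
cv2.imwrite('pics/f_side_b.png',cv2.resize(o['side']['img'][165:255,190:310],(800,600),interpolation=cv2.INTER_CUBIC))"
```

```text
t 17.18 p [0.5466 0.086  0.0984] psi -12.91 z [ 4.9e-03 -8.0e-04 -1.0e+00] q [-0.03  0.18  1.98 -0.    0.97  0.2 ] F [-1.07  0.05 -5.37] T [-0.03  0.03  0.02] open 0.363
gap to stop plane 32.4 mm  lateral -2.3 mm  Fpush 1.06 Flat -0.18
plane n 173 slope deg x,y [ 4.14432351 -4.95801574] z 0.08183915298517935 rms 0.004119762950011697
```

View pics/f_side_b.png

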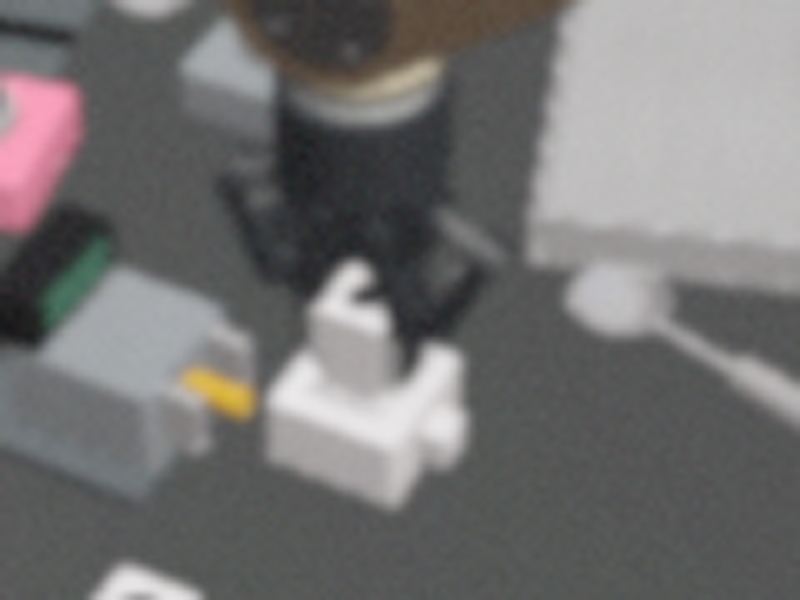

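```bash
python3 -c "
from h import *
o=load('f');tiltfit(o,.033,.083);o=load('d');
import h
h.get_state=lambda:dict(eef_pos=np.array([.528,.088,.09]))
tiltfit(o,.033,.075)"
```

```text
plane n 158 slope deg x,y [ 1.48080759 -1.69664395] z 0.0835643816235835 rms 0.0023002584039706598
plane n 162 slope deg x,y [-1.757296   -1.05889527] z 0.07420207261317105 rms 0.0020787446792119527
```

Call:
{"api": "move_arm", "payload": {
  "linear": [
    [0, 0.001, -0.007],
    [0.003, 0, -0.007],
    [0.004, -0.001, -0.005],
    [0.005, -0.001, -0.003],
    [0.003, -0.001, 0],
    [0, 0, 0]
  ],
  "twist": [
    [0, 0, 0],
    [0, 0, 0],
    [0, 0, 0],
    [0, 0, 0],
    [0, 0, 0],
    [0, 0, 0]
  ]
}}

```text
time: 17.78
eef_pos: [0.564, 0.0835, 0.0737]
tcp_rot: [0.783, 0.623, 0.002, 0.002]
contact_force: [-0.7, -0.5, -4.1]
opening: 0.362
```

```bash
python3 -c "
from h import *
pr(.033);o=grab('f1');s=get_state();tiltfit(o,.033,s['eef_pos'][2]-.0154)"
```

```text
t 17.78 p [0.564  0.0835 0.0737] psi -12.98 z [ 6.1e-03 -5.0e-04 -1.0e+00] q [-0.03  0.25  1.95 -0.    0.93  0.2 ] F [-0.7  -0.5  -4.05] T [0.05 0.03 0.02] open 0.362
gap to stop plane 14.9 mm  lateral -1.0 mm  Fpush 0.57 Flat -0.64
plane n 142 slope deg x,y [ 2.58135594 -1.67821881] z 0.059104008934182634 rms 0.0025607016712202784
```

```bash
python3 -c "
from h import *
o=load('f1')
i=cv2.resize(o['side']['img'][190:245,205:278],(800,600),interpolation=cv2.INTER_CUBIC)
# overlay ideal block upright
p=np.array([.564,.0835]);th=np.radians(-12.98)
b=.0737-.0554
def W(x,y,z): return [p[0]+x*np.cos(th)-y*np.sin(th),p[1]+x*np.sin(th)+y*np.cos(th),z+b]
h=.033;k=.016
C=[W(x,y,z) for z in(0,.04) for x,y in((-h,-h),(h,-h),(h,h),(-h,h))]+[W(x,y,z) for z in(.04,.092) for x,y in((-k,-k),(k,-k),(k,k),(-k,k))]
q=(proj(o['side'],C)-[205,190]+.5)*[800/73,600/55]
for base in(0,4,8,12):
  cv2.polylines(i,[q[base:base+4].astype(int)],True,(0,0,255),1)
cv2.imwrite('pics/f1_side.png',i)"
```

```text
(no output)
```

View pics/f1_side.png

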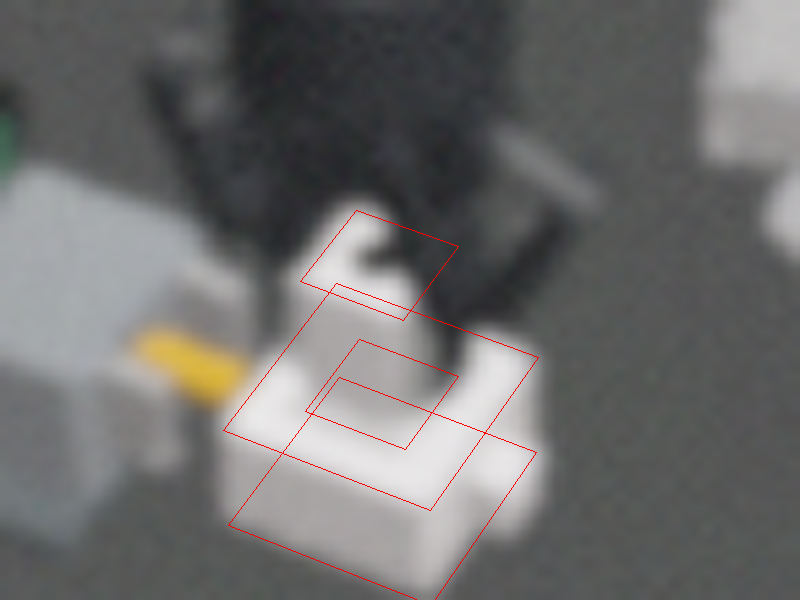

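Call:
{"api": "move_arm", "payload": {
  "linear": [
    [0.004, -0.001, 0],
    [0.004, -0.001, 0],
    [0.003, -0.0005, 0],
    [0.003, -0.0005, 0],
    [0.003, -0.0007, 0.0005],
    [0.003, -0.0007, 0.0005]
  ],
  "twist": [
    [0, 0, 0],
    [0, 0, 0],
    [0, 0, 0],
    [0, -0.2, 0],
    [0, -0.3, 0],
    [0, -0.4, 0]
  ]
}}

```text
time: 18.38
eef_pos: [0.5805, 0.0796, 0.0737]
tcp_rot: [0.782, 0.623, 0.004, 0.003]
contact_force: [-5.7, 0.6, -4.2]
opening: 0.36
```

```bash
python3 -c "
from h import *
pr(.033)"
```

```text
t 18.38 p [0.5805 0.0796 0.0737] psi -12.96 z [ 9.2e-03  7.0e-04 -1.0e+00] q [-0.04  0.28  1.91  0.    0.94  0.19] F [-5.72  0.57 -4.22] T [ 0.18  0.92 -0.01] open 0.360
gap to stop plane -2.1 mm  lateral -1.4 mm  Fpush 5.71 Flat -0.65
```

Call:
{"api": "move_arm", "payload": {
  "linear": [
    [0.003, -0.0006, 0.0005],
    [0.003, -0.0006, 0.0005],
    [0.003, -0.0006, 0.0005],
    [0.003, -0.0006, 0.0005]
  ],
  "twist": [
    [0, -0.2, 0],
    [0, -0.4, 0],
    [0, -0.5, 0],
    [0, -0.5, 0]
  ]
}}

```text
time: 18.72
eef_pos: [0.583, 0.079, 0.0734]
tcp_rot: [0.782, 0.623, 0.004, 0.001]
contact_force: [-9.7, 0.5, 2.3]
opening: 0.357
```

```bash
python3 -c "
from h import *
pr(.033);o=grab('f2');s=get_state();tiltfit(o,.033,s['eef_pos'][2]-.0154)
i=cv2.resize(o['side']['img'][190:245,205:278],(800,600),interpolation=cv2.INTER_CUBIC);cv2.imwrite('pics/f2_side.png',i)"
```

```text
t 18.72 p [0.583  0.079  0.0734] psi -12.97 z [ 0.0072  0.0042 -1.    ] q [-0.04  0.29  1.91  0.01  0.94  0.18] F [-9.74  0.46  2.33] T [ 0.16  1.87 -0.04] open 0.357
gap to stop plane -4.6 mm  lateral -1.5 mm  Fpush 9.62 Flat -1.61
plane n 158 slope deg x,y [ 0.9889721 -0.0426982] z 0.05826794720569256 rms 0.002122920194444657
```

View pics/f2_side.png

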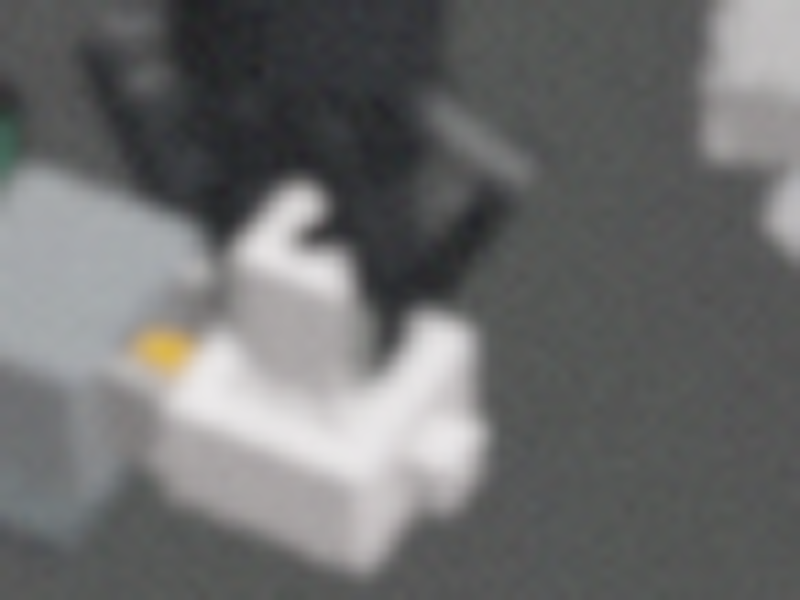

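Call:
{"api": "move_arm", "payload": {
  "linear": [
    [0.004, -0.0009, 0],
    [0.0035, -0.0008, 0],
    [0.0035, -0.0008, 0],
    [0.0035, -0.0008, 0],
    [0.0035, -0.0008, 0],
    [0.0035, -0.0008, 0],
    [0.0035, -0.0008, 0]
  ],
  "twist": [
    [-0.2, -0.5, 0],
    [-0.1, -0.5, 0],
    [-0.1, -0.5, 0],
    [0, -0.5, 0],
    [0, -0.5, 0],
    [0, -0.5, 0],
    [0, -0.5, 0]
  ]
}}

```text
time: 19.4
eef_pos: [0.5835, 0.0794, 0.069]
tcp_rot: [0.783, 0.623, 0.001, -0.004]
contact_force: [-11.1, 1.9, 1.9]
opening: 0.359
```

```bash
python3 -c "
from h import *
pr(.033)"
```

```text
t 19.40 p [0.5835 0.0794 0.069 ] psi -13.00 z [-0.0035  0.0072 -1.    ] q [-0.04  0.3   1.9   0.01  0.95  0.18] F [-11.14   1.87   1.86] T [ 0.3   1.98 -0.04] open 0.359
gap to stop plane -5.1 mm  lateral -1.0 mm  Fpush 11.28 Flat -0.53
```

Call:
{"api": "move_arm", "payload": {
  "linear": [
    [0.0035, -0.0008, 0.001],
    [0.0035, -0.0008, 0.0008],
    [0.0035, -0.0008, 0.0008],
    [0.0035, -0.0008, 0.0008],
    [0.0035, -0.0008, 0.0008],
    [0.0035, -0.0008, 0.0008],
    [0.0035, -0.0008, 0.0008],
    [0.0035, -0.0008, 0.0008],
    [0.0035, -0.0008, 0.0008],
    [0.0035, -0.0008, 0.0008],
    [0.0035, -0.0008, 0.0008],
    [0.0035, -0.0008, 0.0008],
    [0.0035, -0.0008, 0.0008],
    [0.0035, -0.0008, 0.0008],
    [0.0035, -0.0008, 0.0008]
  ],
  "twist": [
    [-0.1, -0.6, 0],
    [-0.1, -0.6, 0],
    [-0.1, -0.6, 0],
    [-0.1, -0.6, 0],
    [-0.1, -0.6, 0],
    [-0.1, -0.6, 0],
    [-0.1, -0.6, 0],
    [-0.1, -0.6, 0],
    [-0.1, -0.6, 0],
    [-0.1, -0.6, 0],
    [-0.1, -0.6, 0],
    [-0.1, -0.6, 0],
    [-0.1, -0.6, 0],
    [-0.1, -0.6, 0],
    [-0.1, -0.6, 0]
  ]
}}

```text
time: 20.65
eef_pos: [0.5833, 0.0796, 0.0683]
tcp_rot: [0.783, 0.623, 0.001, 0.001]
contact_force: [-11.2, 1.9, 1.0]
opening: 0.36
```

```bash
python3 -c "
from h import *
pr(.033);o=grab('f3');s=get_state();tiltfit(o,.033,s['eef_pos'][2]-.0154)"
```

```text
t 20.65 p [0.5833 0.0796 0.0683] psi -12.99 z [ 2.9e-03  8.0e-04 -1.0e+00] q [-0.04  0.3   1.91  0.    0.94  0.19] F [-11.24   1.87   1.03] T [ 0.38  2.   -0.03] open 0.360
gap to stop plane -4.8 mm  lateral -0.8 mm  Fpush 11.38 Flat -0.54
plane n 147 slope deg x,y [ 0.47715049 -0.62858931] z 0.052750539016965164 rms 0.001911698263842889
```

Call:
{"api": "move_arm", "payload": {
  "linear": [
    [-0.006, 0.001, 0.001],
    [-0.01, 0.002, 0.001],
    [-0.01, 0.002, 0],
    [-0.01, 0.002, 0],
    [-0.01, 0.002, 0],
    [-0.003, 0.001, 0],
    [0, 0, 0],
    [0, 0, 0]
  ],
  "twist": [
    [0, 0, 0],
    [0, 0, 0],
    [0, 0, 0],
    [0, 0, 0],
    [0, 0, 0],
    [0, 0, 0],
    [0, 0, 0],
    [0, 0, 0]
  ]
}}

```text
time: 21.42
eef_pos: [0.5332, 0.0905, 0.0725]
tcp_rot: [0.782, 0.623, 0.007, 0.005]
contact_force: [0.4, 0.1, -5.1]
opening: 0.364
```

```bash
python3 -c "
from h import *
pr(.033)"
```

```text
t 21.42 p [0.5332 0.0905 0.0725] psi -12.96 z [ 1.710e-02  1.000e-04 -9.999e-01] q [-0.02  0.19  2.03  0.    0.91  0.21] F [ 0.41  0.05 -5.07] T [-0.07  0.01 -0.03] open 0.364
gap to stop plane 46.5 mm  lateral -0.7 mm  Fpush -0.39 Flat 0.14
```

Now rotate +90° to ψ=77, with a tilt fix first.

Call:
{"api": "move_arm", "payload": {
  "linear": [
    [0, 0, 0],
    [0, 0, 0],
    [0, 0, 0],
    [0, 0, 0],
    [0, 0, 0],
    [0, 0, 0],
    [0, 0, 0],
    [0, 0, 0],
    [0, 0, 0]
  ],
  "twist": [
    [0, 0.9, 0],
    [0, 0, 5],
    [0, 0, 6],
    [0, 0, 6],
    [0, 0, 6],
    [0, 0, 6],
    [0, 0, 6],
    [0, 0, 6],
    [0, 0, 0]
  ]
}}

```text
time: 22.17
eef_pos: [0.5404, 0.0889, 0.0752]
tcp_rot: [0.5, 0.866, 0.002, 0.002]
contact_force: [0.6, 0.1, -4.7]
opening: 0.362
```

```bash
python3 -c "
from h import *
pr(.033)"
```

```text
t 22.17 p [0.5404 0.0889 0.0752] psi 29.93 z [ 0.0063  0.0021 -1.    ] q [-0.02  0.2   2.01  0.    0.93 -0.55] F [ 0.57  0.08 -4.74] T [ 0.   -0.03 -0.01] open 0.362
gap to stop plane 39.0 mm  lateral -0.7 mm  Fpush -0.54 Flat 0.20
```

Call:
{"api": "move_arm", "payload": {
  "linear": [
    [-0.001, 0, 0],
    [-0.001, 0, 0],
    [-0.001, 0, 0],
    [-0.001, 0, 0],
    [-0.001, 0, 0],
    [-0.001, 0, 0],
    [-0.001, 0, 0],
    [-0.001, 0, 0],
    [0, 0, 0],
    [0, 0, 0]
  ],
  "twist": [
    [-0.1, 0.3, 5],
    [0, 0, 6],
    [0, 0, 6],
    [0, 0, 6],
    [0, 0, 6],
    [0, 0, 6],
    [0, 0, 6],
    [0, 0, 4],
    [0, 0, 1],
    [0, 0, 0]
  ]
}}

```text
time: 23.0
eef_pos: [0.5383, 0.0874, 0.0766]
tcp_rot: [0.118, 0.993, 0.001, 0.002]
contact_force: [-0.9, 1.4, -4.0]
opening: 0.361
```

```bash
python3 -c "
from h import *
pr(.033)"
```

```text
t 23.00 p [0.5383 0.0874 0.0766] psi 76.41 z [ 0.0034  0.0014 -1.    ] q [-0.03  0.2   2.01  0.    0.93 -1.36] F [-0.91  1.42 -4.02] T [-0.    0.04 -0.03] open 0.361
gap to stop plane 40.8 mm  lateral -2.7 mm  Fpush 1.19 Flat 1.19
```

Call:
{"api": "move_arm", "payload": {
  "linear": [
    [0.006, 0, -0.001],
    [0.008, 0, -0.001],
    [0.006, -0.001, 0],
    [0.004, -0.001, 0],
    [0.002, -0.001, 0],
    [0, 0, 0]
  ],
  "twist": [
    [0, 0, 0.6],
    [0, 0.1, 0],
    [0, 0.1, 0],
    [0, 0, 0],
    [0, 0, 0],
    [0, 0, 0]
  ]
}}

```text
time: 23.5
eef_pos: [0.5691, 0.0837, 0.0745]
tcp_rot: [0.117, 0.993, 0.001, 0.001]
contact_force: [0.8, 0.2, -4.5]
opening: 0.363
```

```bash
python3 -c "
from h import *
pr(.033);o=grab('g');s=get_state();tiltfit(o,.033,s['eef_pos'][2]-.0154)
i=cv2.resize(o['side']['img'][190:245,205:278],(800,600),interpolation=cv2.INTER_CUBIC);cv2.imwrite('pics/g_side.png',i)"
```

```text
t 23.50 p [0.5691 0.0837 0.0745] psi 76.58 z [ 0.0014  0.0012 -1.    ] q [-0.03  0.26  1.94  0.    0.94 -1.37] F [ 0.83  0.16 -4.5 ] T [ 0.   -0.02 -0.02] open 0.363
gap to stop plane 10.0 mm  lateral 0.3 mm  Fpush -0.77 Flat 0.33
plane n 150 slope deg x,y [-0.50423424  0.63821787] z 0.058962183409488896 rms 0.0017797832372312419
```

View pics/g_side.png

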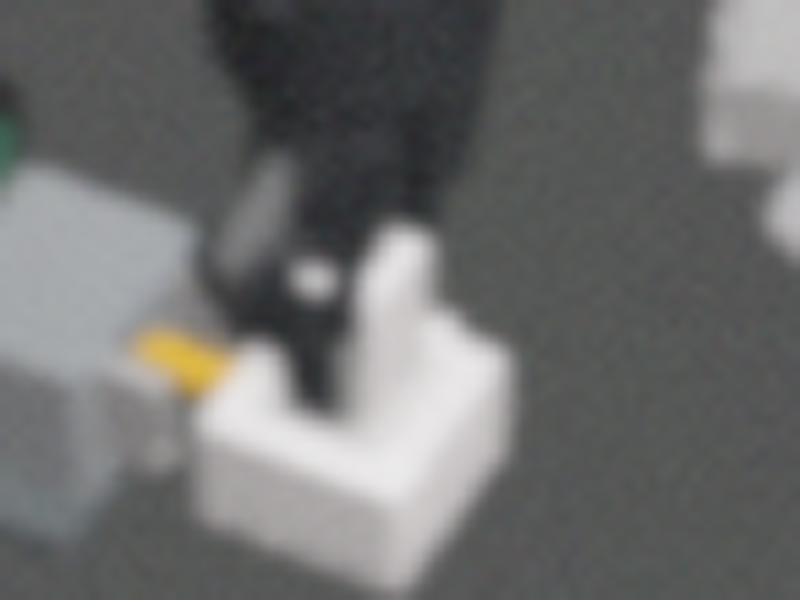

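Upright and facing right, with the stub on the far side. Press the third side.

Call:
{"api": "move_arm", "payload": {
  "linear": [
    [0.004, -0.001, 0],
    [0.004, -0.001, 0],
    [0.003, -0.0007, 0.0005],
    [0.003, -0.0007, 0.0005],
    [0.003, -0.0007, 0.0005],
    [0.0035, -0.0008, 0.0007]
  ],
  "twist": [
    [0, 0, 0.4],
    [0, 0, 0],
    [0, -0.2, 0],
    [0, -0.3, 0],
    [0, -0.4, 0],
    [0, -0.5, 0]
  ]
}}

```text
time: 24.1
eef_pos: [0.5819, 0.0805, 0.0735]
tcp_rot: [0.113, 0.994, 0.002, 0.001]
contact_force: [-11.0, 2.1, 1.4]
opening: 0.363
```

```bash
python3 -c "
from h import *
pr(.033)"
```

```text
t 24.10 p [0.5819 0.0805 0.0735] psi 77.04 z [ 0.0035  0.0045 -1.    ] q [-0.04  0.29  1.91  0.01  0.94 -1.38] F [-11.     2.14   1.38] T [ 0.41  2.14 -0.07] open 0.363
gap to stop plane -3.2 mm  lateral -0.2 mm  Fpush 11.20 Flat -0.24
```

Call:
{"api": "move_arm", "payload": {
  "linear": [
    [0.0035, -0.0008, 0.0008],
    [0.0035, -0.0008, 0.0008],
    [0.0035, -0.0008, 0.0008],
    [0.0035, -0.0008, 0.0008],
    [0.0035, -0.0008, 0.0008],
    [0.0035, -0.0008, 0.0008],
    [0.0035, -0.0008, 0.0008],
    [0.0035, -0.0008, 0.0008],
    [0.0035, -0.0008, 0.0008],
    [0.0035, -0.0008, 0.0008],
    [0.0035, -0.0008, 0.0008],
    [0.0035, -0.0008, 0.0008],
    [0.0035, -0.0008, 0.0008],
    [0.0035, -0.0008, 0.0008],
    [0.0035, -0.0008, 0.0008],
    [0.0035, -0.0008, 0.0008]
  ],
  "twist": [
    [-0.1, -0.6, 0],
    [-0.1, -0.6, 0],
    [-0.1, -0.6, 0],
    [-0.1, -0.6, 0],
    [-0.1, -0.6, 0],
    [-0.1, -0.6, 0],
    [-0.1, -0.6, 0],
    [-0.1, -0.6, 0],
    [-0.1, -0.6, 0],
    [-0.1, -0.6, 0],
    [-0.1, -0.6, 0],
    [-0.1, -0.6, 0],
    [-0.1, -0.6, 0],
    [-0.1, -0.6, 0],
    [-0.1, -0.6, 0],
    [-0.1, -0.6, 0]
  ]
}}

```text
time: 25.43
eef_pos: [0.5817, 0.0807, 0.0729]
tcp_rot: [0.113, 0.994, -0.0, 0.004]
contact_force: [-11.5, 1.8, 1.1]
opening: 0.357
```

```bash
python3 -c "
from h import *
pr(.033);o=grab('g2');s=get_state();tiltfit(o,.033,s['eef_pos'][2]-.0154)
i=cv2.resize(o['side']['img'][190:245,205:278],(800,600),interpolation=cv2.INTER_CUBIC);cv2.imwrite('pics/g2_side.png',i)"
```

```text
t 25.43 p [0.5817 0.0807 0.0729] psi 77.01 z [ 0.0085 -0.0012 -1.    ] q [-0.03  0.28  1.91 -0.    0.94 -1.38] F [-11.51   1.84   1.09] T [ 0.47  1.91 -0.01] open 0.357
gap to stop plane -3.0 mm  lateral -0.0 mm  Fpush 11.64 Flat -0.63
plane n 146 slope deg x,y [ 0.30048946 -0.13672667] z 0.05796098550518757 rms 0.0016622476538309518
```

View pics/g2_side.png

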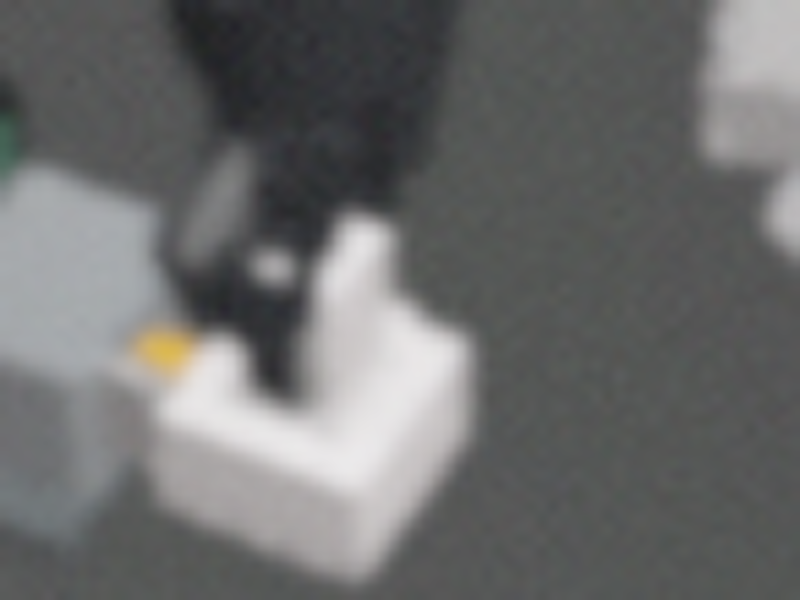

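Call:
{"api": "move_arm", "payload": {
  "linear": [
    [-0.006, 0.001, 0.001],
    [-0.01, 0.002, 0.002],
    [-0.01, 0.002, 0.005],
    [-0.01, 0.002, 0.01],
    [-0.01, 0, 0.01],
    [-0.005, -0.01, 0.01],
    [-0.003, -0.02, 0.005],
    [-0.003, -0.025, 0],
    [-0.003, -0.03, 0],
    [-0.003, -0.03, 0],
    [-0.003, -0.03, 0],
    [-0.003, -0.03, 0],
    [-0.003, -0.03, 0],
    [-0.003, -0.03, 0],
    [-0.003, -0.03, 0],
    [-0.003, -0.03, 0],
    [-0.003, -0.02, 0],
    [0, -0.01, 0],
    [0, 0, 0]
  ],
  "twist": [
    [0, 0, 0],
    [0, 0, 0],
    [0, 0, 0],
    [0, 0, 0],
    [0, 0, 0],
    [0, 0, 2],
    [0, 0, 2],
    [0, 0, 2],
    [0, 0, 2],
    [0, 0, 2],
    [0, 0, 2],
    [0, 0, 2],
    [0, 0, 0],
    [0, 0, 0],
    [0, 0, 0],
    [0, 0, 0],
    [0, 0, 0],
    [0, 0, 0],
    [0, 0, 0]
  ]
}}

```text
time: 27.12
eef_pos: [0.5051, -0.2603, 0.1342]
tcp_rot: [-0.018, 0.999, -0.017, 0.042]
contact_force: [0.4, 1.1, -4.8]
opening: 0.362
```

```bash
python3 -c "
from h import *
st();o=grab('p')
cv2.imwrite('pics/p_side.png',cv2.resize(o['side']['img'],(800,600)))"
```

```text
t 27.12 p [ 0.5051 -0.2603  0.1342] psi 92.01 z [ 0.0848 -0.0324 -0.9959] q [-0.67  0.12  1.98  0.03  0.96 -2.29] F [ 0.42  1.15 -4.81] T [0.12 0.15 0.03] open 0.362
```

View pics/p_side.png

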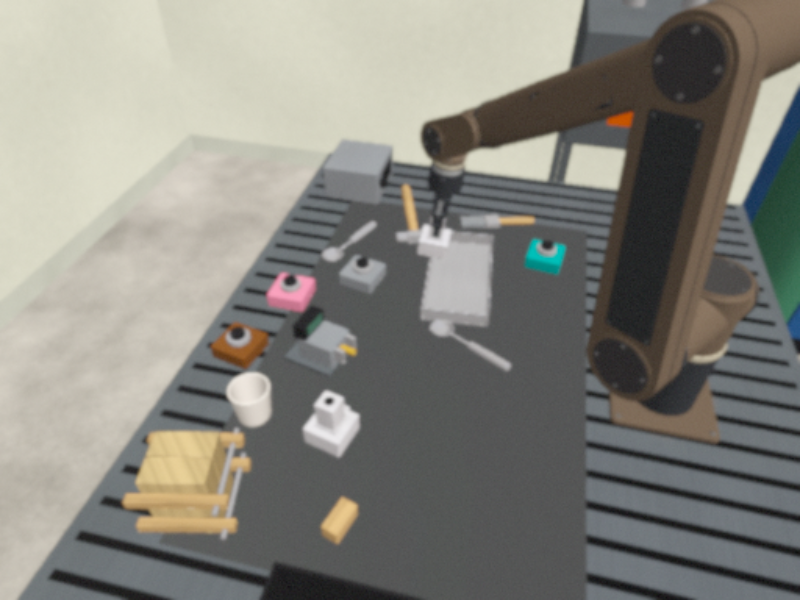

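Call:
{"api": "move_arm", "payload": {
  "linear": [
    [-0.012, -0.012, 0],
    [-0.012, -0.014, 0],
    [-0.012, -0.014, 0],
    [-0.008, -0.01, 0],
    [-0.003, -0.004, 0],
    [0, 0, 0],
    [0, 0, 0]
  ],
  "twist": [
    [0.5, 1.2, 0],
    [0.5, 1.2, 0],
    [0.4, 1, 0],
    [0.3, 0.8, 0],
    [0.1, 0.4, 0],
    [0, 0, 0],
    [0, 0, 0]
  ]
}}

```text
time: 27.8
eef_pos: [0.459, -0.3029, 0.1327]
tcp_rot: [-0.025, 1.0, 0.003, 0.001]
contact_force: [-0.0, 0.0, -4.9]
opening: 0.361
```

```bash
python3 -c "
from h import *
st()"
```

```text
t 27.80 p [ 0.459  -0.3029  0.1327] psi 92.82 z [ 0.0017  0.007  -1.    ] q [-0.77  0.13  1.97  0.01  1.05 -2.39] F [-0.05  0.03 -4.89] T [-0.01  0.01  0.02] open 0.361
```

Call:
{"api": "move_arm", "payload": {
  "linear": [
    [-0.005, -0.014, 0],
    [-0.003, -0.012, -0.005],
    [-0.001, -0.004, -0.01],
    [0, 0, -0.012],
    [0, 0, -0.012],
    [0, 0, -0.008],
    [0, 0, 0],
    [0, 0, 0]
  ],
  "twist": [
    [-0.3, 0, 0],
    [-0.1, 0, 0],
    [0, 0, 0],
    [0, 0, 0],
    [0, 0, 0],
    [0, 0, 0],
    [0, 0, 0],
    [0, 0, 0]
  ]
}}

```text
time: 28.47
eef_pos: [0.4502, -0.332, 0.0789]
tcp_rot: [-0.025, 1.0, 0.001, 0.001]
contact_force: [-0.7, -0.3, -4.2]
opening: 0.358
```

```bash
python3 -c "
from h import *
st();o=grab('p2')
cv2.imwrite('pics/p2_side.png',cv2.resize(o['side']['img'][120:240,230:390],(800,600)))"
```

```text
t 28.47 p [ 0.4502 -0.332   0.0789] psi 92.92 z [ 0.0019  0.0029 -1.    ] q [-0.82  0.22  1.97  0.    0.95 -2.44] F [-0.71 -0.3  -4.24] T [-0.06 -0.01 -0.04] open 0.358
```

View pics/p2_side.png

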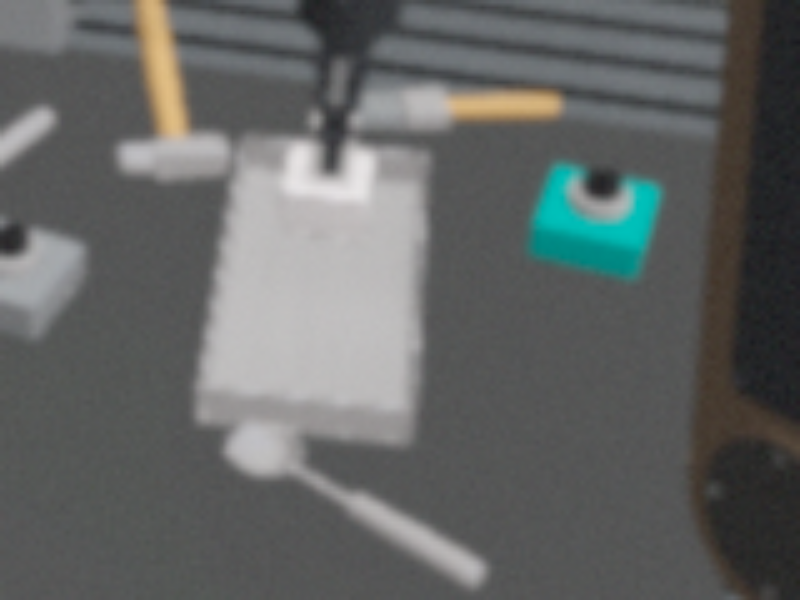

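Well placed inside the tray. Lower until there is contact.

Call:
{"api": "move_arm", "payload": {
  "linear": [
    [0, 0, -0.006],
    [0, 0, -0.005],
    [0, 0, -0.003],
    [0, 0, -0.001],
    [0, 0, 0]
  ],
  "twist": [
    [-0.1, 0.1, 0],
    [0, 0, 0],
    [0, 0, 0],
    [0, 0, 0],
    [0, 0, 0]
  ]
}}

```text
time: 28.98
eef_pos: [0.4518, -0.333, 0.0653]
tcp_rot: [-0.026, 1.0, -0.002, 0.002]
contact_force: [0.8, 0.0, -4.9]
opening: 0.359
```

```bash
python3 -c "
from h import *
st()"
```

```text
t 28.98 p [ 0.4518 -0.333   0.0653] psi 92.96 z [ 0.0038 -0.003  -1.    ] q [-0.82  0.25  1.98  0.    0.92 -2.44] F [ 0.84  0.05 -4.87] T [ 0.02 -0.01 -0.01] open 0.359
```

Call:
{"api": "move_arm", "payload": {
  "linear": [
    [-0.001, 0, -0.002],
    [0, 0, -0.002],
    [0, 0, -0.002],
    [0, 0, -0.001]
  ],
  "twist": [
    [0.1, 0.2, 0],
    [0, 0, 0],
    [0, 0, 0],
    [0, 0, 0]
  ]
}}

```text
time: 29.32
eef_pos: [0.4515, -0.3335, 0.0595]
tcp_rot: [-0.026, 1.0, -0.001, 0.001]
contact_force: [-1.0, 4.0, 3.9]
opening: 0.366
```

```bash
python3 -c "
from h import *
st()"
```

```text
t 29.32 p [ 0.4515 -0.3335  0.0595] psi 92.95 z [ 0.0013 -0.0021 -1.    ] q [-0.82  0.26  1.98 -0.    0.91 -2.44] F [-0.98  4.03  3.9 ] T [ 0.45  0.47 -0.08] open 0.366
```

Contact at z=.0595, as expected. Release.

Call:
{"api": "move_arm", "payload": {
  "linear": [
    [0, 0, 0],
    [0, 0, 0],
    [0, 0, 0],
    [0, 0, 0],
    [0, 0, 0],
    [0, 0, 0],
    [0, 0, 0.01],
    [0, 0, 0.02],
    [0, 0, 0.03],
    [0, 0, 0.03],
    [0, 0, 0]
  ],
  "twist": [
    [0, 0, 0],
    [0, 0, 0],
    [0, 0, 0],
    [0, 0, 0],
    [0, 0, 0],
    [0, 0, 0],
    [0, 0, 0],
    [0, 0, 0],
    [0, 0, 0],
    [0, 0, 0],
    [0, 0, 0]
  ],
  "grip": 1
}}

```text
time: 30.23
eef_pos: [0.4532, -0.3358, 0.1581]
tcp_rot: [-0.026, 1.0, -0.004, 0.003]
contact_force: [0.4, -0.6, 1.5]
opening: 1.004
```

```bash
python3 -c "
from h import *
st();o=grab('p3')
cv2.imwrite('pics/p3_side.png',cv2.resize(o['side']['img'][120:240,230:390],(800,600)))
res,P=castings(o);z=P[...,2]
for c,t,m in res:
  if c[0]>.5 and .15<c[1]<.36:
    nk=m&(z>t-.012);print(c,t,cv2.minAreaRect((P[m&(z>.03)][:,:2]*1000).astype(np.float32)),cv2.minAreaRect((P[nk][:,:2]*1000).astype(np.float32)))
"
```

```text
t 30.23 p [ 0.4532 -0.3358  0.1581] psi 92.95 z [ 0.0058 -0.0073 -1.    ] q [-0.82  0.12  1.93 -0.    1.09 -2.44] F [ 0.42 -0.55  1.46] T [-0.07  0.01  0.04] open 1.004
[0.76891257 0.24546241 0.05726099] 0.07822226106668194 ((756.0176391601562, 237.76498413085938), (73.33158874511719, 73.53063201904297), 58.0965576171875) ((756.64404296875, 237.59365844726562), (73.24221801757812, 73.6103515625), 27.01995086669922)
[0.58939539 0.23661877 0.04260064] 0.10314988220225234 ((595.6685180664062, 240.5491943359375), (87.60803985595703, 73.91947937011719), 76.83000183105469) ((597.186767578125, 247.40615844726562), (37.2056999206543, 37.84023666381836), 77.62205505371094)
```

View pics/p3_side.png

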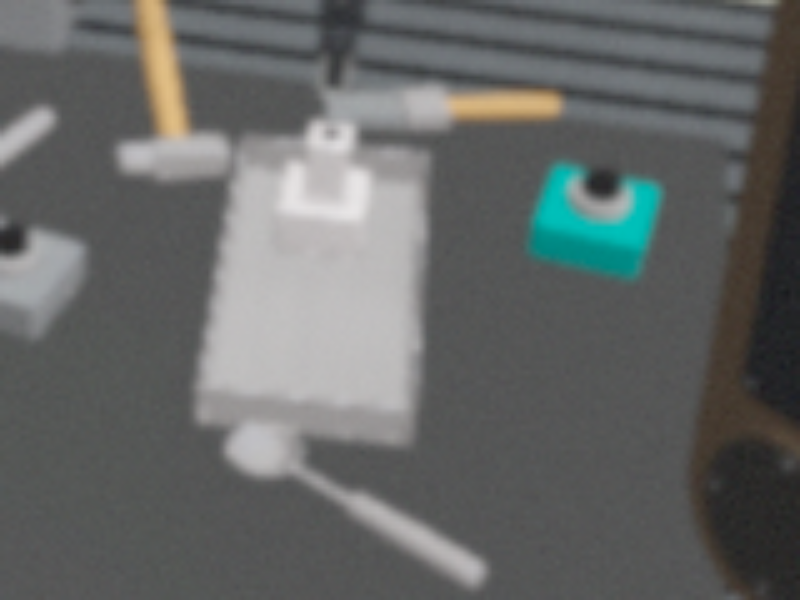

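Call:
{"api": "move_arm", "payload": {
  "linear": [
    [0, 0.01, 0.015],
    [0.003, 0.02, 0.01],
    [0.005, 0.03, 0.005],
    [0.007, 0.03, 0.002],
    [0.007, 0.03, 0],
    [0.007, 0.03, 0],
    [0.007, 0.03, 0],
    [0.007, 0.03, 0],
    [0.007, 0.03, 0],
    [0.007, 0.03, 0],
    [0.007, 0.03, 0],
    [0.007, 0.03, 0],
    [0.007, 0.03, 0],
    [0.007, 0.03, 0],
    [0.007, 0.03, 0],
    [0.007, 0.03, 0],
    [0.007, 0.03, 0],
    [0.007, 0.02, 0],
    [0.003, 0.01, 0],
    [0, 0, 0]
  ],
  "twist": [
    [0.4, 0.3, 0],
    [0, 0, 0],
    [0, 0, -1],
    [0, 0, -1],
    [0, 0, -1],
    [0, 0, -1],
    [0, 0, -1],
    [0, 0, -1],
    [0, 0, -1],
    [0, 0, -1],
    [0, 0, -1],
    [0, 0, -1],
    [0, 0, -1],
    [0, 0, -1],
    [0, 0, -1],
    [0, 0, -1],
    [0, 0, -1],
    [0, 0, 0],
    [0, 0, 0],
    [0, 0, 0]
  ]
}}

```text
time: 32.0
eef_pos: [0.5491, 0.2044, 0.1549]
tcp_rot: [0.115, 0.993, 0.009, -0.027]
contact_force: [-0.1, 0.3, -1.1]
opening: 0.999
```

```bash
python3 -c "
from h import *
st()"
```

```text
t 32.00 p [0.5491 0.2044 0.1549] psi 76.78 z [-0.0515  0.0242 -0.9984] q [ 0.17  0.2   1.85  0.04  1.15 -1.19] F [-0.11  0.28 -1.06] T [-0.01 -0.    0.02] open 0.999
```

Call:
{"api": "move_arm", "payload": {
  "linear": [
    [0.012, 0.01, 0],
    [0.014, 0.012, 0],
    [0.01, 0.009, 0],
    [0.004, 0.004, 0],
    [0, 0, 0],
    [0, 0, 0]
  ],
  "twist": [
    [-0.5, -1, 0],
    [-0.5, -1, 0],
    [-0.3, -0.7, 0],
    [-0.1, -0.3, 0],
    [0, 0, 0],
    [0, 0, 0]
  ]
}}

```text
time: 32.5
eef_pos: [0.587, 0.2352, 0.1491]
tcp_rot: [0.116, 0.993, -0.004, -0.004]
contact_force: [-0.5, 0.5, 0.4]
opening: 0.996
```

```bash
python3 -c "
from h import *
st()"
```

```text
t 32.50 p [0.587  0.2352 0.1491] psi 76.69 z [-0.0091 -0.0068 -0.9999] q [ 0.22  0.28  1.75 -0.01  1.12 -1.11] F [-0.51  0.52  0.43] T [-0.01  0.02 -0.01] open 0.996
```

Call:
{"api": "move_arm", "payload": {
  "linear": [
    [0.006, 0.006, 0],
    [0.004, 0.005, 0],
    [0.001, 0.002, -0.003],
    [0, 0, -0.008],
    [0, 0, -0.008],
    [0, 0, 0],
    [0, 0, 0]
  ],
  "twist": [
    [0.2, -0.3, 0],
    [0.2, -0.2, 0],
    [0, 0, 0],
    [0, 0, 0],
    [0, 0, 0],
    [0, 0, 0],
    [0, 0, 0]
  ]
}}

```text
time: 33.08
eef_pos: [0.598, 0.2468, 0.1277]
tcp_rot: [0.117, 0.993, -0.0, -0.001]
contact_force: [0.1, 0.6, 0.4]
opening: 1.0
```

```bash
python3 -c "
from h import *
st();o=grab('q')
cv2.imwrite('pics/q_side.png',cv2.resize(o['side']['img'][190:310,140:300],(800,600)))"
```

```text
t 33.08 p [0.598  0.2468 0.1277] psi 76.54 z [-1.6e-03  1.0e-04 -1.0e+00] q [ 0.23  0.33  1.73  0.    1.08 -1.1 ] F [0.05 0.6  0.37] T [ 0.02  0.03 -0.01] open 1.000
```

View pics/q_side.png

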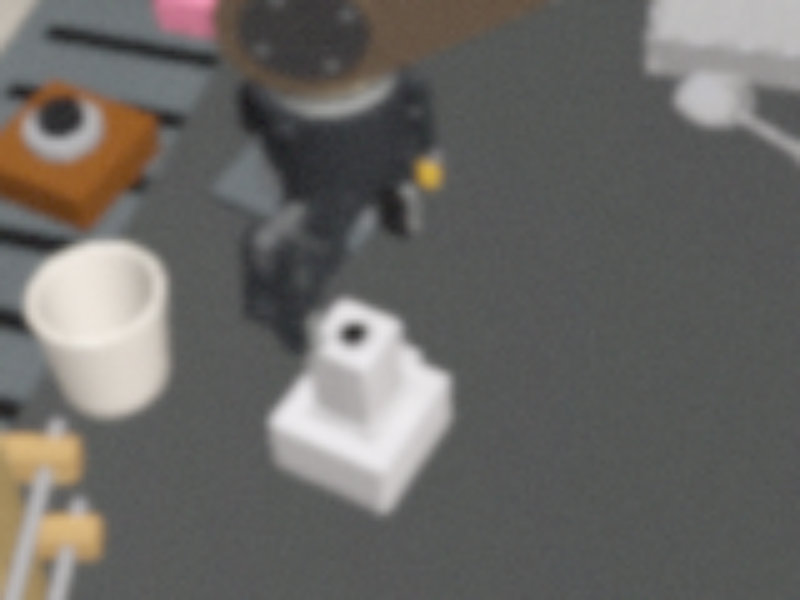

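Call:
{"api": "move_arm", "payload": {
  "linear": [
    [0, 0.001, -0.01],
    [0, 0, -0.012],
    [0, 0, -0.012],
    [0, 0, -0.012],
    [0, 0, -0.008],
    [0, 0, -0.003],
    [0, 0, 0],
    [0, 0, 0]
  ],
  "twist": [
    [0, 0, 0],
    [0, 0, 0],
    [0, 0, 0],
    [0, 0, 0],
    [0, 0, 0],
    [0, 0, 0],
    [0, 0, 0],
    [0, 0, 0]
  ]
}}

```text
time: 33.85
eef_pos: [0.5964, 0.2474, 0.063]
tcp_rot: [0.117, 0.993, -0.001, -0.002]
contact_force: [0.1, 0.3, -0.2]
opening: 1.002
```

```bash
python3 -c "
from h import *
st()"
```

```text
t 33.85 p [0.5964 0.2474 0.063 ] psi 76.54 z [-4.6e-03 -7.0e-04 -1.0e+00] q [ 0.24  0.42  1.76  0.    0.97 -1.1 ] F [ 0.09  0.28 -0.21] T [-0.02  0.03 -0.  ] open 1.002
```

Call:
{"api": "move_arm", "payload": {
  "linear": [
    [0.001, 0.0005, -0.005],
    [0.001, 0, -0.002],
    [0, 0, 0],
    [0, 0, 0]
  ],
  "twist": [
    [0, -0.3, 0.2],
    [0, 0, 0],
    [0, 0, 0],
    [0, 0, 0]
  ]
}}

```text
time: 34.18
eef_pos: [0.5996, 0.2482, 0.0566]
tcp_rot: [0.115, 0.993, 0.0, 0.002]
contact_force: [-0.7, -0.4, 0.4]
opening: 0.998
```

Call:
{"api": "move_arm", "payload": {
  "linear": [
    [0, 0, 0],
    [0, 0, 0],
    [0, 0, 0],
    [0, 0, 0],
    [0, 0, 0],
    [0, 0, 0],
    [0, 0, 0],
    [0, 0, 0],
    [0, 0, 0]
  ],
  "twist": [
    [0, 0, 0],
    [0, 0, 0],
    [0, 0, 0],
    [0, 0, 0],
    [0, 0, 0],
    [0, 0, 0],
    [0, 0, 0],
    [0, 0, 0],
    [0, 0, 0]
  ],
  "grip": 0,
  "force": 115
}}

```text
time: 34.93
eef_pos: [0.6009, 0.2487, 0.0584]
tcp_rot: [0.115, 0.993, 0.001, 0.004]
contact_force: [-0.1, 0.8, -0.1]
opening: 0.434
```

```bash
python3 -c "
from h import *
st()"
```

```text
t 34.93 p [0.6009 0.2487 0.0584] psi 76.77 z [ 0.0073  0.001  -1.    ] q [ 0.24  0.43  1.75 -0.    0.96 -1.1 ] F [-0.07  0.77 -0.09] T [-0.02  0.01 -0.  ] open 0.434
```

Call:
{"api": "move_arm", "payload": {
  "linear": [
    [0, 0, 0.012],
    [0, 0, 0.015],
    [-0.01, -0.005, 0.01],
    [-0.015, -0.01, 0.005],
    [-0.015, -0.015, 0],
    [-0.012, -0.02, 0],
    [-0.008, -0.02, 0],
    [-0.004, -0.02, 0],
    [0, -0.015, 0],
    [0, -0.008, 0],
    [0, 0, 0],
    [0, 0, 0]
  ],
  "twist": [
    [0, 0, 0],
    [0, 0, 0],
    [0, 0, 0],
    [0, 0, -3],
    [0, 0, -5],
    [0, 0, -6],
    [0, 0, -6],
    [0, 0, -6],
    [0, 0, -6],
    [0, 0, -6],
    [0, 0, -6],
    [0, 0, 0]
  ]
}}

```text
time: 35.93
eef_pos: [0.5226, 0.1298, 0.0969]
tcp_rot: [0.494, 0.869, -0.003, -0.007]
contact_force: [0.1, -0.6, -3.9]
opening: 0.437
```

```bash
python3 -c "
from h import *
pr(.037)"
```

```text
t 35.93 p [0.5226 0.1298 0.0969] psi 30.75 z [-0.0148  0.0012 -0.9999] q [ 0.05  0.16  2.01  0.    0.99 -0.48] F [ 0.14 -0.57 -3.94] T [ 0.01 -0.03  0.06] open 0.437
gap to stop plane 61.1 mm  lateral 35.4 mm  Fpush -0.26 Flat -0.53
```

Call:
{"api": "move_arm", "payload": {
  "linear": [
    [0, -0.008, 0],
    [0, -0.01, 0],
    [0, -0.008, 0],
    [0, -0.004, 0],
    [0, 0, 0],
    [0, 0, 0],
    [0, 0, 0],
    [0, 0, 0],
    [0, 0, 0],
    [0, 0, 0],
    [0, 0, 0],
    [0, 0, 0]
  ],
  "twist": [
    [0, -0.8, -4],
    [0, 0, -7],
    [0, 0, -7],
    [0, 0, -7],
    [0, 0, -7],
    [0, 0, -7],
    [0, 0, -7],
    [0, 0, -7],
    [0, 0, -7],
    [0, 0, -7],
    [0, 0, -4],
    [0, 0, 0]
  ]
}}

```text
time: 36.93
eef_pos: [0.5155, 0.1004, 0.0945]
tcp_rot: [0.912, 0.411, -0.003, -0.005]
contact_force: [0.2, 0.9, -4.0]
opening: 0.432
```

```bash
python3 -c "
from h import *
pr(.037)"
```

```text
t 36.93 p [0.5155 0.1004 0.0945] psi -41.45 z [-0.01    0.007  -0.9999] q [-0.    0.13  2.04  0.01  0.97  0.71] F [ 0.17  0.9  -3.95] T [-0.02  0.02 -0.01] open 0.432
gap to stop plane 61.9 mm  lateral 5.2 mm  Fpush 0.02 Flat 0.92
```

Call:
{"api": "move_arm", "payload": {
  "linear": [
    [0, 0, 0],
    [0, 0, 0],
    [0, 0, 0],
    [0, 0, 0],
    [0, 0, 0],
    [0, 0, 0],
    [0, 0, 0],
    [0, 0, 0],
    [0, 0, 0],
    [0, 0, 0],
    [0, 0, 0],
    [0, 0, 0]
  ],
  "twist": [
    [-0.3, -0.5, -4],
    [0, 0, -7],
    [0, 0, -7],
    [0, 0, -7],
    [0, 0, -7],
    [0, 0, -7],
    [0, 0, -7],
    [0, 0, -7],
    [0, 0, -5],
    [0, 0, -2],
    [0, 0, 0],
    [0, 0, 0]
  ]
}}

```text
time: 37.93
eef_pos: [0.5106, 0.103, 0.0929]
tcp_rot: [0.995, -0.098, -0.004, -0.002]
contact_force: [0.6, 0.6, -5.2]
opening: 0.427
```

```bash
python3 -c "
from h import *
pr(.037);o=grab('r')
s=get_state();tiltfit(o,.037,s['eef_pos'][2]-.0184)
i=cv2.resize(o['side']['img'][175:250,195:295],(800,600),interpolation=cv2.INTER_CUBIC);cv2.imwrite('pics/r_side.png',i)"
```

```text
t 37.93 p [0.5106 0.103  0.0929] psi -101.28 z [-0.008   0.0051 -1.    ] q [0.   0.13 2.06 0.01 0.97 1.77] F [ 0.59  0.56 -5.17] T [-0.03 -0.02  0.03] open 0.427
gap to stop plane 67.2 mm  lateral 6.7 mm  Fpush -0.46 Flat 0.67
plane n 204 slope deg x,y [-0.2419974  -1.27049396] z 0.0750848588678927 rms 0.0019496936685499881
```

View pics/r_side.png

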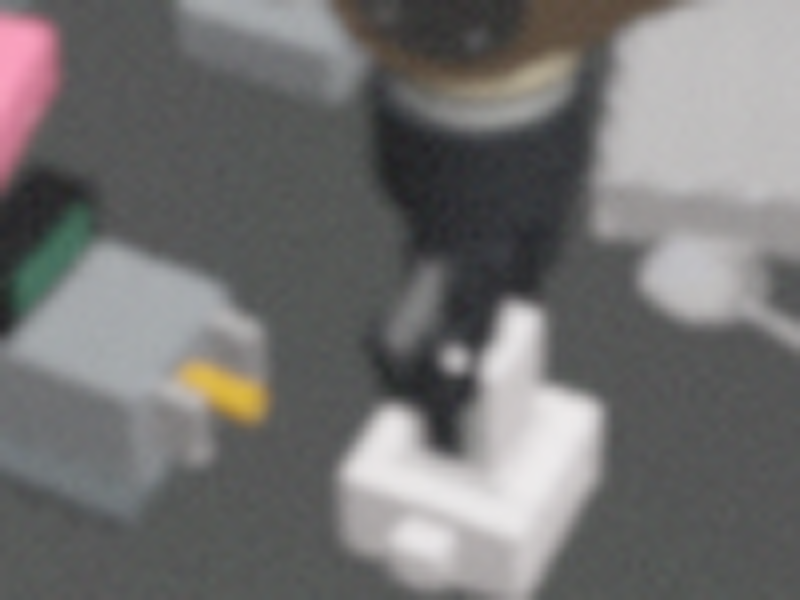

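Call:
{"api": "move_arm", "payload": {
  "linear": [
    [0.004, -0.002, -0.003],
    [0.008, -0.003, -0.004],
    [0.009, -0.003, -0.004],
    [0.009, -0.003, -0.003],
    [0.007, -0.002, -0.002],
    [0.004, -0.001, 0],
    [0, 0, 0],
    [0, 0, 0]
  ],
  "twist": [
    [-0.2, 0, -1],
    [-0.1, 0, -0.7],
    [0, 0, 0],
    [0, 0, 0],
    [0, 0, 0],
    [0, 0, 0],
    [0, 0, 0],
    [0, 0, 0]
  ]
}}

```text
time: 38.7
eef_pos: [0.5573, 0.0867, 0.0742]
tcp_rot: [0.994, -0.113, -0.004, 0.001]
contact_force: [-0.3, 0.1, -3.5]
opening: 0.432
```

```bash
python3 -c "
from h import *
pr(.037)"
```

```text
t 38.70 p [0.5573 0.0867 0.0742] psi -103.02 z [-7.8e-03 -6.0e-04 -1.0e+00] q [-0.03  0.24  1.96 -0.    0.95  1.77] F [-0.29  0.09 -3.5 ] T [ 0.03 -0.   -0.01] open 0.432
gap to stop plane 18.1 mm  lateral 0.6 mm  Fpush 0.30 Flat 0.02
```

Call:
{"api": "move_arm", "payload": {
  "linear": [
    [0.005, -0.001, 0.001],
    [0.004, -0.001, 0.001],
    [0.003, -0.0007, 0.001],
    [0.003, -0.0007, 0.0005],
    [0.003, -0.0007, 0.0005],
    [0.003, -0.0007, 0.0005]
  ],
  "twist": [
    [0, 0, 0],
    [0, 0, 0],
    [0, 0, 0],
    [0, -0.2, 0],
    [0, -0.3, 0],
    [0, -0.3, 0]
  ]
}}

```text
time: 39.2
eef_pos: [0.5743, 0.0827, 0.0766]
tcp_rot: [0.994, -0.113, -0.004, -0.0]
contact_force: [-5.1, 0.7, -4.4]
opening: 0.432
```

```bash
python3 -c "
from h import *
pr(.037)"
```

```text
t 39.20 p [0.5743 0.0827 0.0766] psi -102.98 z [-0.0082  0.001  -1.    ] q [-0.03  0.27  1.92  0.    0.96  1.76] F [-5.1   0.66 -4.42] T [ 0.1   0.84 -0.01] open 0.432
gap to stop plane 0.7 mm  lateral 0.3 mm  Fpush 5.12 Flat -0.43
```

Call:
{"api": "move_arm", "payload": {
  "linear": [
    [0.003, -0.0007, 0.0005],
    [0.003, -0.0007, 0.0005],
    [0.0035, -0.0008, 0.0007],
    [0.0035, -0.0008, 0.0008]
  ],
  "twist": [
    [0, -0.4, 0],
    [0, -0.4, 0],
    [0, -0.5, 0],
    [0, -0.5, 0]
  ]
}}

```text
time: 39.53
eef_pos: [0.5779, 0.0817, 0.0765]
tcp_rot: [0.994, -0.113, -0.003, -0.002]
contact_force: [-11.6, 2.5, 0.5]
opening: 0.435
```

```bash
python3 -c "
from h import *
pr(.037)"
```

```text
t 39.53 p [0.5779 0.0817 0.0765] psi -103.03 z [-0.0046  0.005  -1.    ] q [-0.04  0.28  1.91  0.01  0.96  1.76] F [-11.62   2.45   0.49] T [ 0.32  2.07 -0.15] open 0.435
gap to stop plane -3.1 mm  lateral 0.1 mm  Fpush 11.88 Flat -0.06
```

Call:
{"api": "move_arm", "payload": {
  "linear": [
    [0.0035, -0.0008, 0.0008],
    [0.0035, -0.0008, 0.0008],
    [0.0035, -0.0008, 0.0008],
    [0.0035, -0.0008, 0.0008],
    [0.0035, -0.0008, 0.0008],
    [0.0035, -0.0008, 0.0008],
    [0.0035, -0.0008, 0.0008],
    [0.0035, -0.0008, 0.0008],
    [0.0035, -0.0008, 0.0008],
    [0.0035, -0.0008, 0.0008],
    [0.0035, -0.0008, 0.0008],
    [0.0035, -0.0008, 0.0008],
    [0.0035, -0.0008, 0.0008],
    [0.0035, -0.0008, 0.0008],
    [0.0035, -0.0008, 0.0008],
    [0.0035, -0.0008, 0.0008]
  ],
  "twist": [
    [-0.1, -0.6, 0],
    [-0.1, -0.6, 0],
    [-0.1, -0.6, 0],
    [-0.1, -0.6, 0],
    [-0.1, -0.6, 0],
    [-0.1, -0.6, 0],
    [-0.1, -0.6, 0],
    [-0.1, -0.6, 0],
    [-0.1, -0.6, 0],
    [-0.1, -0.6, 0],
    [-0.1, -0.6, 0],
    [-0.1, -0.6, 0],
    [-0.1, -0.6, 0],
    [-0.1, -0.6, 0],
    [-0.1, -0.6, 0],
    [-0.1, -0.6, 0]
  ]
}}

```text
time: 40.87
eef_pos: [0.5778, 0.082, 0.0761]
tcp_rot: [0.993, -0.116, 0.002, 0.0]
contact_force: [-10.8, 2.2, 0.7]
opening: 0.43
```

```bash
python3 -c "
from h import *
pr(.037);o=grab('r2')
s=get_state();tiltfit(o,.037,s['eef_pos'][2]-.0184)
i=cv2.resize(o['side']['img'][190:245,205:278],(800,600),interpolation=cv2.INTER_CUBIC);cv2.imwrite('pics/r2_side.png',i)"
```

```text
t 40.87 p [0.5778 0.082  0.0761] psi -103.34 z [ 3.4e-03 -6.0e-04 -1.0e+00] q [-0.03  0.27  1.92 -0.    0.95  1.77] F [-10.79   2.15   0.68] T [ 0.43  2.   -0.11] open 0.430
gap to stop plane -3.0 mm  lateral 0.5 mm  Fpush 11.00 Flat -0.18
plane n 210 slope deg x,y [ 0.34483944 -1.39444835] z 0.05861958249957568 rms 0.002269046122148643
```

View pics/r2_side.png

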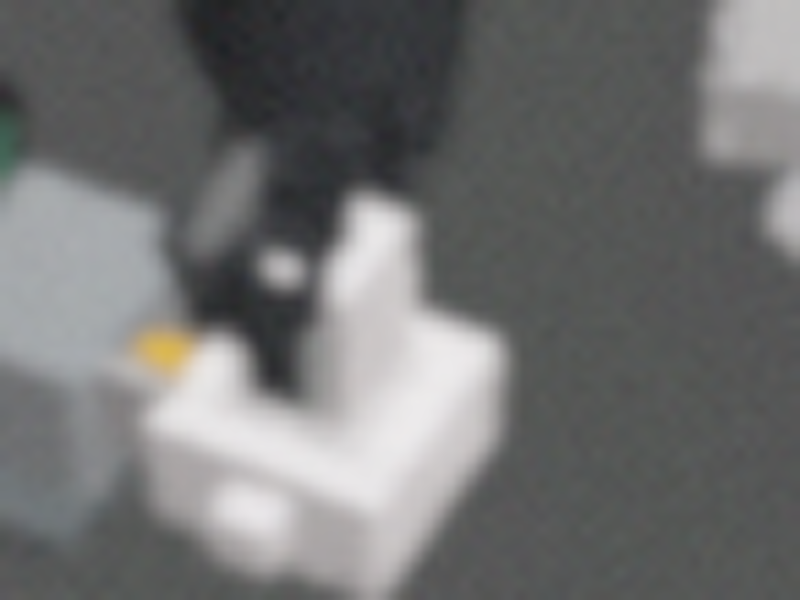

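Flush and steady. Back off and rotate +90°.

Call:
{"api": "move_arm", "payload": {
  "linear": [
    [-0.006, 0.001, 0.001],
    [-0.01, 0.002, 0.001],
    [-0.01, 0.002, 0],
    [-0.01, 0.002, 0],
    [-0.01, 0.002, 0],
    [-0.006, 0.001, 0],
    [0, 0, 0],
    [0, 0, 0]
  ],
  "twist": [
    [0, 0, 0],
    [0, 0, 0],
    [0, 0, 0],
    [0, 0, 0],
    [0, 0, 0],
    [0, 0, 0],
    [0, 0, 0],
    [0, 0, 0]
  ]
}}

```text
time: 41.63
eef_pos: [0.5255, 0.0926, 0.0814]
tcp_rot: [0.993, -0.116, 0.01, -0.0]
contact_force: [-0.3, 0.9, -4.1]
opening: 0.433
```

```bash
python3 -c "
from h import *
pr(.037)"
```

```text
t 41.63 p [0.5255 0.0926 0.0814] psi -103.29 z [ 0.0208 -0.0018 -0.9998] q [-0.02  0.16  2.05 -0.    0.92  1.79] F [-0.27  0.91 -4.06] T [-0.03  0.03  0.01] open 0.433
gap to stop plane 50.4 mm  lateral -0.3 mm  Fpush 0.46 Flat 0.84
```

Call:
{"api": "move_arm", "payload": {
  "linear": [
    [0, 0, 0],
    [-0.001, 0, 0],
    [-0.001, 0, 0],
    [-0.001, 0, 0],
    [-0.001, 0, 0],
    [-0.001, 0, 0],
    [-0.001, 0, 0],
    [-0.001, 0, 0],
    [0, 0, 0],
    [0, 0, 0]
  ],
  "twist": [
    [0, 1, 0],
    [0, 0.2, 5],
    [0, 0, 6],
    [0, 0, 6],
    [0, 0, 6],
    [0, 0, 6],
    [0, 0, 6],
    [0, 0, 6],
    [0, 0, 4],
    [0, 0, 0]
  ]
}}

```text
time: 42.47
eef_pos: [0.5264, 0.0909, 0.0845]
tcp_rot: [0.957, 0.291, 0.003, 0.001]
contact_force: [-0.2, -0.4, -4.0]
opening: 0.431
```

Call:
{"api": "move_arm", "payload": {
  "linear": [
    [0, 0, 0],
    [-0.001, 0, 0],
    [-0.001, 0, 0],
    [-0.001, 0, 0],
    [-0.001, 0, 0],
    [-0.001, 0, 0],
    [-0.001, 0, 0],
    [0, 0, 0],
    [0, 0, 0]
  ],
  "twist": [
    [0, 0, 4],
    [0, 0, 6],
    [0, 0, 6],
    [0, 0, 6],
    [0, 0, 6],
    [0, 0, 6],
    [0, 0, 4],
    [0, 0, 2],
    [0, 0, 0]
  ]
}}

```text
time: 43.22
eef_pos: [0.5263, 0.0893, 0.086]
tcp_rot: [0.795, 0.607, 0.005, 0.001]
contact_force: [-0.7, -0.4, -3.3]
opening: 0.433
```

```bash
python3 -c "
from h import *
pr(.037)"
```

```text
t 43.22 p [0.5263 0.0893 0.086 ] psi -15.33 z [ 0.0088  0.0045 -1.    ] q [-0.02  0.16  2.04  0.01  0.94  0.24] F [-0.67 -0.4  -3.31] T [-0.01 -0.01  0.  ] open 0.433
gap to stop plane 48.9 mm  lateral -3.3 mm  Fpush 0.58 Flat -0.53
```

Call:
{"api": "move_arm", "payload": {
  "linear": [
    [0.004, 0, -0.002],
    [0.007, 0, -0.002],
    [0.007, 0, -0.002],
    [0.006, -0.001, -0.001],
    [0.004, -0.001, 0],
    [0.002, 0, 0],
    [0, 0, 0],
    [0, 0, 0]
  ],
  "twist": [
    [-0.4, 0.2, 1],
    [-0.2, 0.2, 1],
    [0, 0, 0.2],
    [0, 0, 0],
    [0, 0, 0],
    [0, 0, 0],
    [0, 0, 0],
    [0, 0, 0]
  ]
}}

```text
time: 43.88
eef_pos: [0.5621, 0.0867, 0.0781]
tcp_rot: [0.785, 0.62, -0.001, 0.004]
contact_force: [-0.0, 0.4, -4.4]
opening: 0.434
```

```bash
python3 -c "
from h import *
pr(.037);o=grab('s')
s=get_state();tiltfit(o,.037,s['eef_pos'][2]-.0184)
i=cv2.resize(o['side']['img'][190:245,205:278],(800,600),interpolation=cv2.INTER_CUBIC);cv2.imwrite('pics/s_side.png',i)"
```

```text
t 43.88 p [0.5621 0.0867 0.0781] psi -13.35 z [ 0.0024 -0.007  -1.    ] q [-0.02  0.24  1.95 -0.01  0.94  0.22] F [-0.01  0.37 -4.39] T [-0.07  0.05 -0.04] open 0.434
gap to stop plane 13.5 mm  lateral 1.7 mm  Fpush 0.09 Flat 0.36
plane n 178 slope deg x,y [-0.12755836 -0.40977349] z 0.05975274284341143 rms 0.001973854774696249
```

View pics/s_side.png

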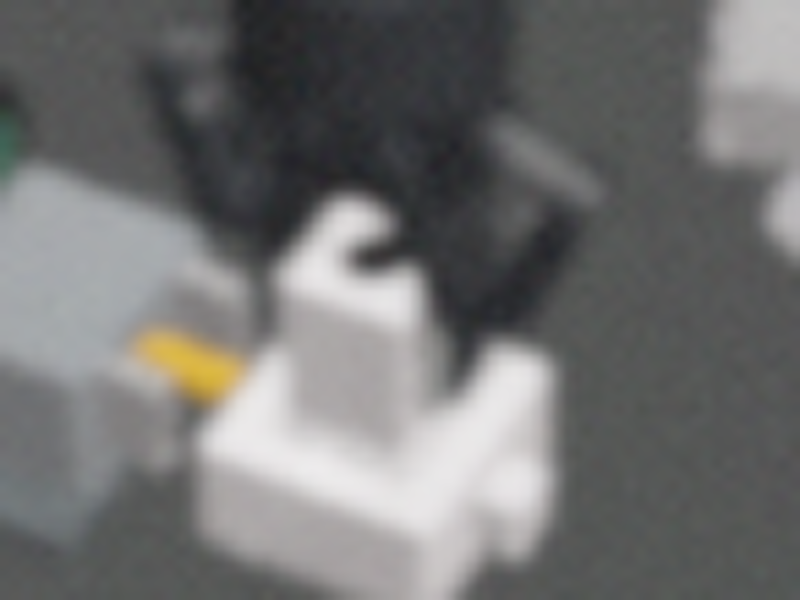

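Call:
{"api": "move_arm", "payload": {
  "linear": [
    [0.004, -0.0015, 0],
    [0.003, -0.001, 0.0005],
    [0.003, -0.001, 0.0005],
    [0.003, -0.0007, 0.0005],
    [0.003, -0.0007, 0.0005],
    [0.003, -0.0007, 0.0005],
    [0.0035, -0.0008, 0.0007],
    [0.0035, -0.0008, 0.0008]
  ],
  "twist": [
    [0, 0, 0.2],
    [0, 0, 0],
    [0, -0.2, 0],
    [0, -0.3, 0],
    [0, -0.4, 0],
    [0, -0.4, 0],
    [0, -0.5, 0],
    [0, -0.5, 0]
  ]
}}

```text
time: 44.65
eef_pos: [0.579, 0.0814, 0.078]
tcp_rot: [0.783, 0.621, 0.005, 0.006]
contact_force: [-13.5, 4.5, 3.9]
opening: 0.43
```

```bash
python3 -c "
from h import *
pr(.037)"
```

```text
t 44.65 p [0.579  0.0814 0.078 ] psi -13.15 z [ 0.016  -0.0026 -0.9999] q [-0.03  0.27  1.92 -0.    0.94  0.2 ] F [-13.46   4.46   3.88] T [ 0.64  2.52 -0.12] open 0.430
gap to stop plane -4.2 mm  lateral 0.1 mm  Fpush 14.10 Flat 1.51
```

Call:
{"api": "move_arm", "payload": {
  "linear": [
    [0.0035, -0.0008, 0.0006],
    [0.0035, -0.0008, 0.0006],
    [0.0035, -0.0008, 0.0006]
  ],
  "twist": [
    [0.1, -0.2, 0],
    [0.1, -0.2, 0],
    [0, -0.4, 0]
  ]
}}

```text
time: 44.9
eef_pos: [0.5797, 0.0811, 0.0782]
tcp_rot: [0.784, 0.621, 0.002, -0.002]
contact_force: [-11.4, 3.1, 3.4]
opening: 0.433
```

```bash
python3 -c "
from h import *
pr(.037)"
```

```text
t 44.90 p [0.5797 0.0811 0.0782] psi -13.22 z [-2.0e-04  5.1e-03 -1.0e+00] q [-0.04  0.28  1.91  0.01  0.96  0.19] F [-11.41   3.07   3.41] T [ 0.39  2.15 -0.12] open 0.433
gap to stop plane -5.0 mm  lateral -0.0 mm  Fpush 11.80 Flat 0.59
```

Call:
{"api": "move_arm", "payload": {
  "linear": [
    [0.0035, -0.0008, 0.0006],
    [0.0035, -0.0008, 0.0006],
    [0.0035, -0.0008, 0.0006],
    [0.0035, -0.0008, 0.0006],
    [0.0035, -0.0008, 0.0006],
    [0.0035, -0.0008, 0.0006],
    [0.0035, -0.0008, 0.0006],
    [0.0035, -0.0008, 0.0006],
    [0.0035, -0.0008, 0.0006],
    [0.0035, -0.0008, 0.0006],
    [0.0035, -0.0008, 0.0006],
    [0.0035, -0.0008, 0.0006],
    [0.0035, -0.0008, 0.0006],
    [0.0035, -0.0008, 0.0006],
    [0.0035, -0.0008, 0.0006],
    [0.0035, -0.0008, 0.0006]
  ],
  "twist": [
    [-0.2, -0.6, 0],
    [-0.1, -0.6, 0],
    [-0.1, -0.6, 0],
    [-0.1, -0.6, 0],
    [-0.1, -0.6, 0],
    [-0.1, -0.6, 0],
    [-0.1, -0.6, 0],
    [-0.1, -0.6, 0],
    [-0.1, -0.6, 0],
    [-0.1, -0.6, 0],
    [-0.1, -0.6, 0],
    [-0.1, -0.6, 0],
    [-0.1, -0.6, 0],
    [-0.1, -0.6, 0],
    [-0.1, -0.6, 0],
    [-0.1, -0.6, 0]
  ]
}}

```text
time: 46.23
eef_pos: [0.5796, 0.0815, 0.0777]
tcp_rot: [0.785, 0.62, 0.0, 0.002]
contact_force: [-10.4, 2.6, 1.8]
opening: 0.429
```

```bash
python3 -c "
from h import *
pr(.037);o=grab('s2')
s=get_state();tiltfit(o,.037,s['eef_pos'][2]-.0184)
i=cv2.resize(o['side']['img'][190:245,205:278],(800,600),interpolation=cv2.INTER_CUBIC);cv2.imwrite('pics/s2_side.png',i)"
```

```text
t 46.23 p [0.5796 0.0815 0.0777] psi -13.40 z [ 0.0026 -0.0024 -1.    ] q [-0.03  0.28  1.91 -0.    0.95  0.2 ] F [-10.39   2.62   1.82] T [0.51 2.12 0.03] open 0.429
gap to stop plane -4.8 mm  lateral 0.3 mm  Fpush 10.71 Flat 0.37
plane n 197 slope deg x,y [ 0.6793627  -0.73900568] z 0.0602271162641173 rms 0.0021541461373163753
```

View pics/s2_side.png

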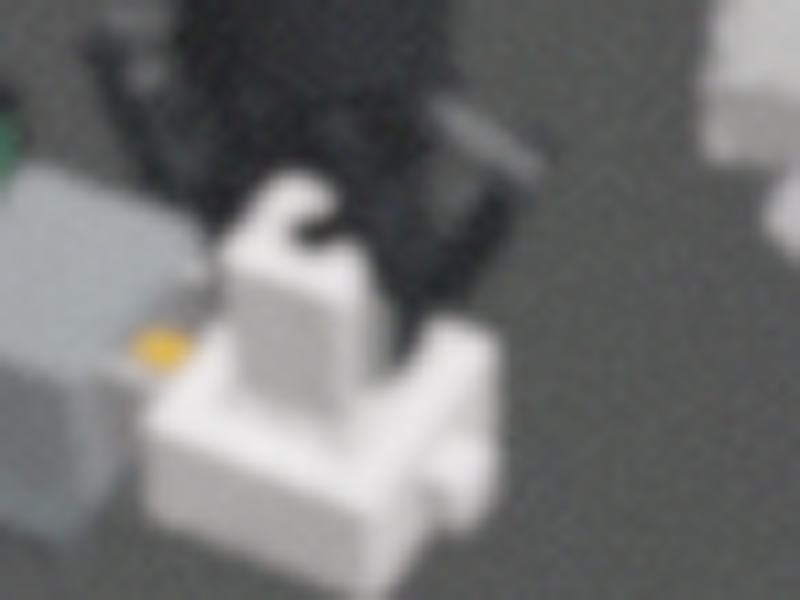

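Matches the −4.8 of the medium's second side, so it is flush and steady. Back off and rotate for the third side.

Call:
{"api": "move_arm", "payload": {
  "linear": [
    [-0.006, 0.001, 0.001],
    [-0.01, 0.002, 0.001],
    [-0.01, 0.002, 0],
    [-0.01, 0.002, 0],
    [-0.01, 0.002, 0],
    [-0.007, 0.001, 0],
    [0, 0, 0],
    [0, 0, 0]
  ],
  "twist": [
    [0, 0, 0],
    [0, 0, 0],
    [0, 0, 0],
    [0, 0.2, 0],
    [0, 0.2, 0],
    [0, 0.2, 0],
    [0, 0, 0],
    [0, 0, 0]
  ]
}}

```text
time: 47.0
eef_pos: [0.526, 0.0916, 0.0826]
tcp_rot: [0.785, 0.62, 0.001, 0.004]
contact_force: [0.4, -0.3, -3.5]
opening: 0.429
```

```bash
python3 -c "
from h import *
pr(.037)"
```

```text
t 47.00 p [0.526  0.0916 0.0826] psi -13.36 z [ 0.0071 -0.0045 -1.    ] q [-0.02  0.16  2.04 -0.01  0.93  0.22] F [ 0.43 -0.29 -3.46] T [-0.05  0.01 -0.03] open 0.429
gap to stop plane 49.7 mm  lateral -1.2 mm  Fpush -0.48 Flat -0.20
```

Call:
{"api": "move_arm", "payload": {
  "linear": [
    [0, 0, 0],
    [-0.001, 0, 0],
    [-0.001, 0, 0],
    [-0.001, 0, 0],
    [-0.001, 0, 0],
    [-0.001, 0, 0],
    [-0.001, 0, 0],
    [-0.001, 0, 0],
    [0, 0, 0],
    [0, 0, 0]
  ],
  "twist": [
    [0, 0.4, 2],
    [0, 0, 5],
    [0, 0, 6],
    [0, 0, 6],
    [0, 0, 6],
    [0, 0, 6],
    [0, 0, 6],
    [0, 0, 6],
    [0, 0, 4],
    [0, 0, 0]
  ]
}}

```text
time: 47.83
eef_pos: [0.526, 0.0899, 0.0862]
tcp_rot: [0.455, 0.891, 0.005, 0.008]
contact_force: [0.5, 0.5, -4.6]
opening: 0.431
```

Call:
{"api": "move_arm", "payload": {
  "linear": [
    [0, 0, 0],
    [-0.001, 0, 0],
    [-0.001, 0, 0],
    [-0.001, 0, 0],
    [-0.001, 0, 0],
    [-0.001, 0, 0],
    [-0.001, 0, 0],
    [0, 0, 0],
    [0, 0, 0]
  ],
  "twist": [
    [0, 0, 4],
    [0, 0, 6],
    [0, 0, 6],
    [0, 0, 6],
    [0, 0, 6],
    [0, 0, 6],
    [0, 0, 4],
    [0, 0, 2],
    [0, 0, 0]
  ]
}}

```text
time: 48.58
eef_pos: [0.525, 0.0886, 0.0884]
tcp_rot: [0.115, 0.993, 0.008, 0.01]
contact_force: [-0.2, 0.1, -5.4]
opening: 0.436
```

```bash
python3 -c "
from h import *
pr(.037)"
```

```text
t 48.58 p [0.525  0.0886 0.0884] psi 76.78 z [ 0.0222  0.0142 -0.9997] q [-0.03  0.14  2.05  0.02  0.93 -1.38] F [-0.23  0.11 -5.35] T [-0.05  0.    0.03] open 0.436
gap to stop plane 50.0 mm  lateral -4.3 mm  Fpush 0.24 Flat 0.06
```

Call:
{"api": "move_arm", "payload": {
  "linear": [
    [0.004, 0, -0.002],
    [0.007, 0.001, -0.003],
    [0.007, 0, -0.003],
    [0.006, 0, -0.001],
    [0.004, -0.001, 0],
    [0.002, 0, 0],
    [0, 0, 0],
    [0, 0, 0]
  ],
  "twist": [
    [-0.4, 0.4, 0],
    [-0.2, 0.3, 0],
    [-0.1, 0.1, 0],
    [0, 0, 0],
    [0, 0, 0],
    [0, 0, 0],
    [0, 0, 0],
    [0, 0, 0]
  ]
}}

```text
time: 49.25
eef_pos: [0.5605, 0.0884, 0.0782]
tcp_rot: [0.119, 0.993, 0.001, 0.004]
contact_force: [0.8, -0.5, -3.4]
opening: 0.431
```

```bash
python3 -c "
from h import *
pr(.037);o=grab('t')
s=get_state();tiltfit(o,.037,s['eef_pos'][2]-.0184)
i=cv2.resize(o['side']['img'][190:245,205:278],(800,600),interpolation=cv2.INTER_CUBIC);cv2.imwrite('pics/t_side.png',i)"
```

```text
t 49.25 p [0.5605 0.0884 0.0782] psi 76.31 z [ 9.e-03  5.e-04 -1.e+00] q [-0.02  0.24  1.96  0.    0.94 -1.35] F [ 0.82 -0.46 -3.38] T [-0.    0.    0.02] open 0.431
gap to stop plane 15.3 mm  lateral 3.0 mm  Fpush -0.90 Flat -0.28
plane n 191 slope deg x,y [-0.36125399 -0.2401109 ] z 0.05973821117170548 rms 0.0017175071959902187
```

View pics/t_side.png

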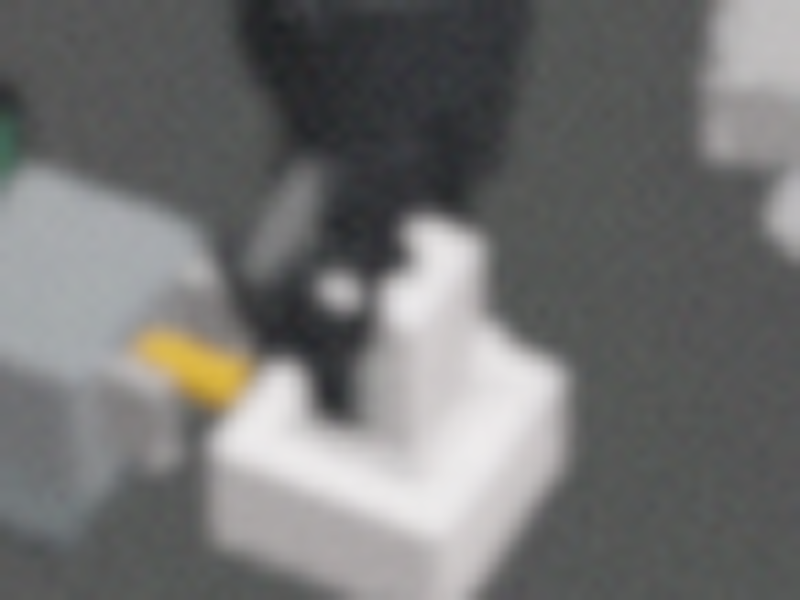

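Call:
{"api": "move_arm", "payload": {
  "linear": [
    [0.005, -0.002, 0],
    [0.004, -0.002, 0],
    [0.003, -0.001, 0.0005],
    [0.003, -0.0007, 0.0005],
    [0.003, -0.0007, 0.0005],
    [0.003, -0.0007, 0.0005],
    [0.003, -0.0007, 0.0005],
    [0.0035, -0.0008, 0.0006]
  ],
  "twist": [
    [0, 0, 0.4],
    [0, 0, 0],
    [0, -0.1, 0],
    [0, -0.2, 0],
    [0, -0.3, 0],
    [0, -0.4, 0],
    [0, -0.4, 0],
    [0, -0.4, 0]
  ]
}}

```text
time: 50.02
eef_pos: [0.5815, 0.0809, 0.0782]
tcp_rot: [0.115, 0.993, 0.003, 0.01]
contact_force: [-11.9, 2.7, 2.1]
opening: 0.43
```

```bash
python3 -c "
from h import *
pr(.037)"
```

```text
t 50.02 p [0.5815 0.0809 0.0782] psi 76.76 z [ 0.0201  0.0041 -0.9998] q [-0.04  0.27  1.92  0.01  0.93 -1.38] F [-11.93   2.69   2.14] T [0.46 2.2  0.01] open 0.430
gap to stop plane -6.8 mm  lateral 0.1 mm  Fpush 12.23 Flat 0.11
```

Exactly the predicted −6.8. Trim the tilt, then hold.

Call:
{"api": "move_arm", "payload": {
  "linear": [
    [0.0035, -0.0008, 0.0006],
    [0.0035, -0.0008, 0.0006],
    [0.0035, -0.0008, 0.0006]
  ],
  "twist": [
    [-0.1, -0.2, 0],
    [-0.1, -0.3, 0],
    [-0.1, -0.5, 0]
  ]
}}

```text
time: 50.27
eef_pos: [0.582, 0.0809, 0.0782]
tcp_rot: [0.116, 0.993, 0.002, 0.003]
contact_force: [-12.0, 1.9, 2.2]
opening: 0.429
```

```bash
python3 -c "
from h import *
pr(.037)"
```

```text
t 50.27 p [0.582  0.0809 0.0782] psi 76.66 z [ 0.0063  0.0036 -1.    ] q [-0.04  0.28  1.91  0.    0.95 -1.38] F [-11.95   1.93   2.24] T [ 0.42  2.02 -0.01] open 0.429
gap to stop plane -7.3 mm  lateral 0.2 mm  Fpush 12.09 Flat -0.64
```

Call:
{"api": "move_arm", "payload": {
  "linear": [
    [0.0035, -0.0008, 0.0006],
    [0.0035, -0.0008, 0.0006],
    [0.0035, -0.0008, 0.0006],
    [0.0035, -0.0008, 0.0006],
    [0.0035, -0.0008, 0.0006],
    [0.0035, -0.0008, 0.0006],
    [0.0035, -0.0008, 0.0006],
    [0.0035, -0.0008, 0.0006],
    [0.0035, -0.0008, 0.0006],
    [0.0035, -0.0008, 0.0006],
    [0.0035, -0.0008, 0.0006],
    [0.0035, -0.0008, 0.0006],
    [0.0035, -0.0008, 0.0006],
    [0.0035, -0.0008, 0.0006],
    [0.0035, -0.0008, 0.0006],
    [0.0035, -0.0008, 0.0006]
  ],
  "twist": [
    [-0.1, -0.6, 0],
    [-0.1, -0.6, 0],
    [-0.1, -0.6, 0],
    [-0.1, -0.6, 0],
    [-0.1, -0.6, 0],
    [-0.1, -0.6, 0],
    [-0.1, -0.6, 0],
    [-0.1, -0.6, 0],
    [-0.1, -0.6, 0],
    [-0.1, -0.6, 0],
    [-0.1, -0.6, 0],
    [-0.1, -0.6, 0],
    [-0.1, -0.6, 0],
    [-0.1, -0.6, 0],
    [-0.1, -0.6, 0],
    [-0.1, -0.6, 0]
  ]
}}

```text
time: 51.6
eef_pos: [0.5819, 0.0812, 0.0773]
tcp_rot: [0.117, 0.993, -0.001, 0.006]
contact_force: [-11.1, 2.0, 2.1]
opening: 0.427
```

```bash
python3 -c "
from h import *
pr(.037);o=grab('t2')
s=get_state();tiltfit(o,.037,s['eef_pos'][2]-.0184)
i=cv2.resize(o['side']['img'][190:245,205:278],(800,600),interpolation=cv2.INTER_CUBIC);cv2.imwrite('pics/t2_side.png',i)"
```

```text
t 51.60 p [0.5819 0.0812 0.0773] psi 76.61 z [ 0.0112 -0.0038 -0.9999] q [-0.03  0.28  1.91 -0.    0.94 -1.37] F [-11.08   2.01   2.06] T [0.49 2.07 0.01] open 0.427
gap to stop plane -7.1 mm  lateral 0.5 mm  Fpush 11.26 Flat -0.38
plane n 203 slope deg x,y [-0.13847266  0.09806687] z 0.058975388891414446 rms 0.002093041044534119
```

View pics/t2_side.png

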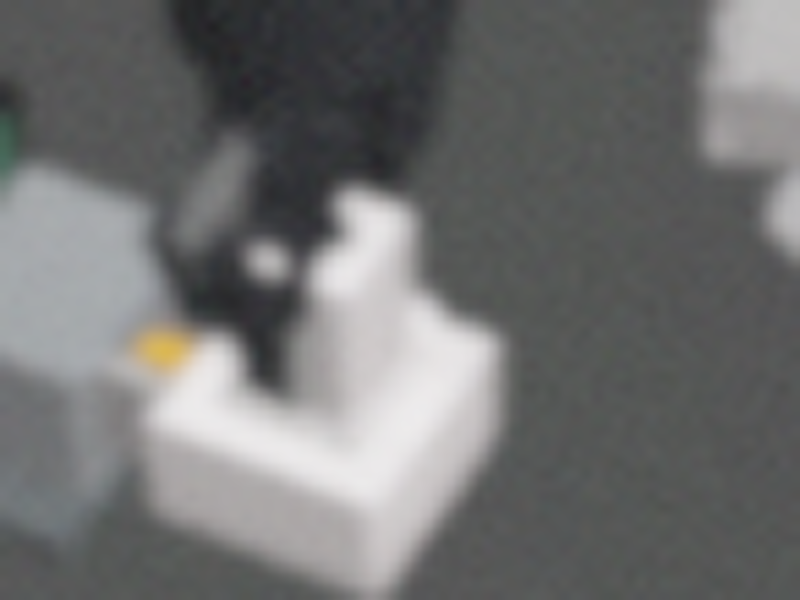

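Call:
{"api": "move_arm", "payload": {
  "linear": [
    [-0.006, 0.001, 0.001],
    [-0.01, 0.002, 0.002],
    [-0.01, 0.002, 0.006],
    [-0.01, 0.002, 0.01],
    [-0.01, 0, 0.01],
    [-0.008, -0.01, 0.01],
    [-0.008, -0.02, 0.008],
    [-0.008, -0.025, 0.003],
    [-0.008, -0.025, 0],
    [-0.008, -0.025, 0],
    [-0.008, -0.025, 0],
    [-0.008, -0.025, 0],
    [-0.008, -0.025, 0],
    [-0.006, -0.02, 0],
    [-0.004, -0.015, 0],
    [-0.002, -0.005, 0],
    [0, 0, 0]
  ],
  "twist": [
    [0, 0, 0],
    [0, 0, 0],
    [0, 0, 0],
    [0, 0, 0],
    [0, 0, 0],
    [0, 0, 2],
    [0, 0, 2],
    [0, 0, 2],
    [0, 0, 2],
    [0, 0, 2],
    [0, 0, 2],
    [0, 0, 2],
    [0, 0, 1],
    [0, 0, 0],
    [0, 0, 0],
    [0, 0, 0],
    [0, 0, 0]
  ]
}}

```text
time: 53.12
eef_pos: [0.4686, -0.1485, 0.1462]
tcp_rot: [-0.024, 0.999, -0.014, 0.044]
contact_force: [-1.1, -0.1, -3.8]
opening: 0.431
```

```bash
python3 -c "
from h import *
st()"
```

```text
t 53.12 p [ 0.4686 -0.1485  0.1462] psi 92.63 z [ 0.0891 -0.0266 -0.9957] q [-0.52 -0.07  2.15  0.03  0.97 -2.16] F [-1.15 -0.06 -3.85] T [0.09 0.1  0.04] open 0.431
```

Call:
{"api": "move_arm", "payload": {
  "linear": [
    [-0.008, -0.008, 0],
    [-0.01, -0.011, 0],
    [-0.009, -0.01, 0],
    [-0.004, -0.005, 0],
    [0, -0.001, 0],
    [0, 0, 0],
    [0, 0, 0]
  ],
  "twist": [
    [0.4, 1.2, 0],
    [0.4, 1.2, 0],
    [0.4, 1, 0],
    [0.3, 0.8, 0],
    [0.1, 0.4, 0],
    [0, 0, 0],
    [0, 0, 0]
  ]
}}

```text
time: 53.7
eef_pos: [0.438, -0.1834, 0.1483]
tcp_rot: [-0.026, 1.0, -0.0, 0.005]
contact_force: [-0.2, -0.9, -3.2]
opening: 0.431
```

```bash
python3 -c "
from h import *
st();o=grab('u')
cv2.imwrite('pics/u_side.png',cv2.resize(o['side']['img'][120:240,230:390],(800,600)))
cv2.imwrite('pics/u_top.png',cv2.resize(o['top']['img'],(800,600)))"
```

```text
t 53.70 p [ 0.438  -0.1834  0.1483] psi 92.98 z [ 9.4e-03 -5.0e-04 -1.0e+00] q [-0.61 -0.07  2.14  0.01  1.06 -2.24] F [-0.17 -0.88 -3.21] T [0.05 0.02 0.01] open 0.431
```

View pics/u_side.png

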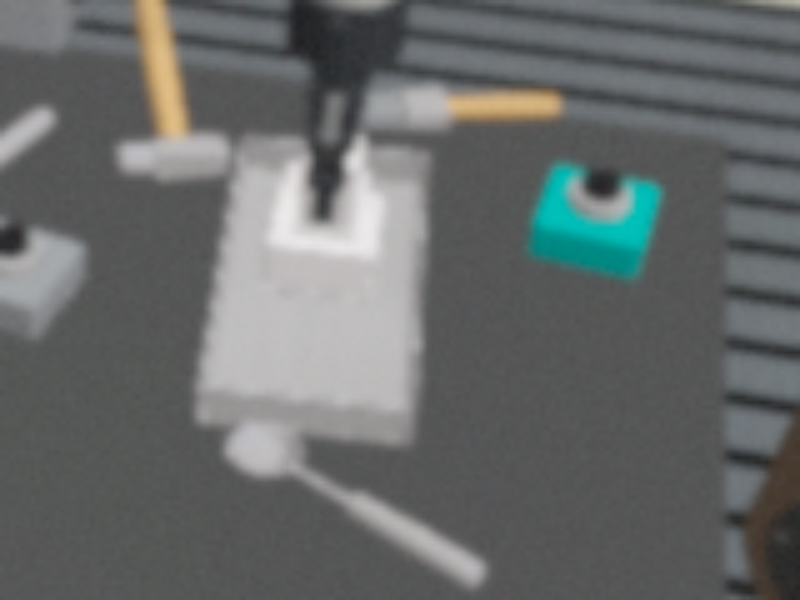

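View pics/u_top.png

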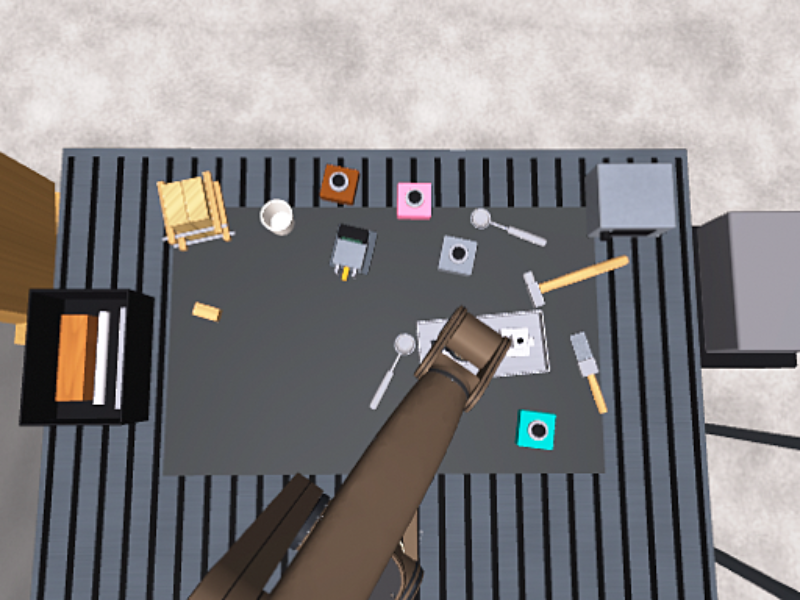

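Call:
{"api": "move_arm", "payload": {
  "linear": [
    [0, 0, -0.01],
    [0, 0, -0.012],
    [0, 0, -0.012],
    [0, 0, -0.012],
    [0, 0, -0.01],
    [0, 0, -0.006],
    [0, 0, 0],
    [0, 0, 0]
  ],
  "twist": [
    [0, 0.2, 0],
    [0, 0, 0],
    [0, 0, 0],
    [0, 0, 0],
    [0, 0, 0],
    [0, 0, 0],
    [0, 0, 0],
    [0, 0, 0]
  ]
}}

```text
time: 54.47
eef_pos: [0.4387, -0.1802, 0.0804]
tcp_rot: [-0.028, 1.0, -0.0, 0.003]
contact_force: [0.2, -0.9, -4.2]
opening: 0.436
```

```bash
python3 -c "
from h import *
st();o=grab('u2');tiltfit(o,.037,get_state()['eef_pos'][2]-.0184)"
```

```text
t 54.47 p [ 0.4387 -0.1802  0.0804] psi 93.25 z [ 0.0058 -0.     -1.    ] q [-0.61  0.04  2.18  0.    0.92 -2.24] F [ 0.16 -0.85 -4.19] T [-0.01  0.01  0.  ] open 0.436
plane n 137 slope deg x,y [-0.02505248 -0.39161194] z 0.061865385576241126 rms 0.002366472694843326
```

Call:
{"api": "move_arm", "payload": {
  "linear": [
    [0, 0, -0.006],
    [0, 0, -0.005],
    [0, 0, -0.003],
    [0, 0, -0.002],
    [0, 0, -0.001],
    [0, 0, -0.001]
  ],
  "twist": [
    [0, 0, 0],
    [0, 0, 0],
    [0, 0, 0],
    [0, 0, 0],
    [0, 0, 0],
    [0, 0, 0]
  ]
}}

```text
time: 55.07
eef_pos: [0.4409, -0.1819, 0.0639]
tcp_rot: [-0.028, 1.0, -0.002, 0.006]
contact_force: [0.9, -0.7, -3.2]
opening: 0.429
```

```bash
python3 -c "
from h import *
st()"
```

```text
t 55.07 p [ 0.4409 -0.1819  0.0639] psi 93.23 z [ 0.0117 -0.0042 -0.9999] q [-0.61  0.07  2.18  0.    0.88 -2.24] F [ 0.94 -0.74 -3.2 ] T [ 0.01 -0.02 -0.04] open 0.429
```

Call:
{"api": "move_arm", "payload": {
  "linear": [
    [-0.001, 0, -0.002],
    [0, 0, -0.001],
    [0, 0, -0.001]
  ],
  "twist": [
    [0.2, 0.3, 0],
    [0, 0, 0],
    [0, 0, 0]
  ]
}}

```text
time: 55.32
eef_pos: [0.4404, -0.1821, 0.0624]
tcp_rot: [-0.028, 1.0, 0.0, 0.002]
contact_force: [-4.6, 3.4, 4.6]
opening: 0.429
```

```bash
python3 -c "
from h import *
st()"
```

```text
t 55.32 p [ 0.4404 -0.1821  0.0624] psi 93.24 z [ 4.8e-03  6.0e-04 -1.0e+00] q [-0.61  0.08  2.18  0.    0.88 -2.24] F [-4.58  3.42  4.65] T [ 0.29  0.66 -0.04] open 0.429
```

Contact at the predicted height. Release and raise.

Call:
{"api": "move_arm", "payload": {
  "linear": [
    [0, 0, 0],
    [0, 0, 0],
    [0, 0, 0],
    [0, 0, 0],
    [0, 0, 0],
    [0, 0, 0],
    [0, 0, 0.01],
    [0, 0, 0.02],
    [0, 0, 0.03],
    [0, 0, 0.03],
    [0, 0, 0.02],
    [0.01, 0.02, 0.02],
    [0.01, 0.03, 0],
    [0.01, 0.03, 0],
    [0.01, 0.03, 0],
    [0.01, 0.03, 0],
    [0.01, 0.03, 0],
    [0.01, 0.03, 0],
    [0, 0.01, 0],
    [0, 0, 0]
  ],
  "twist": [
    [0, 0, 0],
    [0, 0, 0],
    [0, 0, 0],
    [0, 0, 0],
    [0, 0, 0],
    [0, 0, 0],
    [0, 0, 0],
    [0, 0, 0],
    [0, 0, 0],
    [0, 0, 0],
    [0, 0, 0],
    [0, 0, 0],
    [0, 0, 0],
    [0, 0, 0],
    [0, 0, 0],
    [0, 0, 0],
    [0, 0, 0],
    [0, 0, 0],
    [0, 0, 0],
    [0, 0, 0]
  ],
  "grip": 1
}}

```text
time: 56.98
eef_pos: [0.5153, 0.0343, 0.2145]
tcp_rot: [-0.025, 1.0, -0.004, 0.013]
contact_force: [0.6, -0.5, 0.1]
opening: 1.0
```

```bash
python3 -c "
from h import *
st();o=grab('v')
cv2.imwrite('pics/v_side.png',cv2.resize(o['side']['img'],(800,600)))
cv2.imwrite('pics/v_top.png',cv2.resize(o['top']['img'][130:260,180:380],(800,520)))
P=cloud(o['top']);z=P[...,2]
m=((z>.07)&(z<.115)&(abs(P[...,0]-.445)<.08)&(abs(P[...,1]+.26)<.16)).astype(np.uint8)
k,l,s,c=cv2.connectedComponentsWithStats(m)
for i in range(1,k):
  if s[i,4]>30: print(s[i],np.median(P[l==i],0),np.percentile(z[l==i],95))
hs=cv2.cvtColor(o['top']['img'],cv2.COLOR_BGR2HSV)
a=load('a')['top']['img'];d=cv2.absdiff(a,o['top']['img']).max(2);cv2.imwrite('pics/v_diff.png',(d>40).astype(np.uint8)*255)
"
```

```text
t 56.98 p [0.5153 0.0343 0.2145] psi 92.90 z [ 0.0261 -0.0081 -0.9996] q [-0.13 -0.06  2.   -0.01  1.17 -1.75] F [ 0.55 -0.46  0.14] T [-0.03 -0.03 -0.01] open 1.000
[327 214  11   9  90] [ 0.45290183 -0.33135936  0.09678813] 0.10203156818504609
[285 217  12  12 123] [ 0.43828832 -0.18297683  0.10216548] 0.10630147493668382
```

View pics/v_side.png

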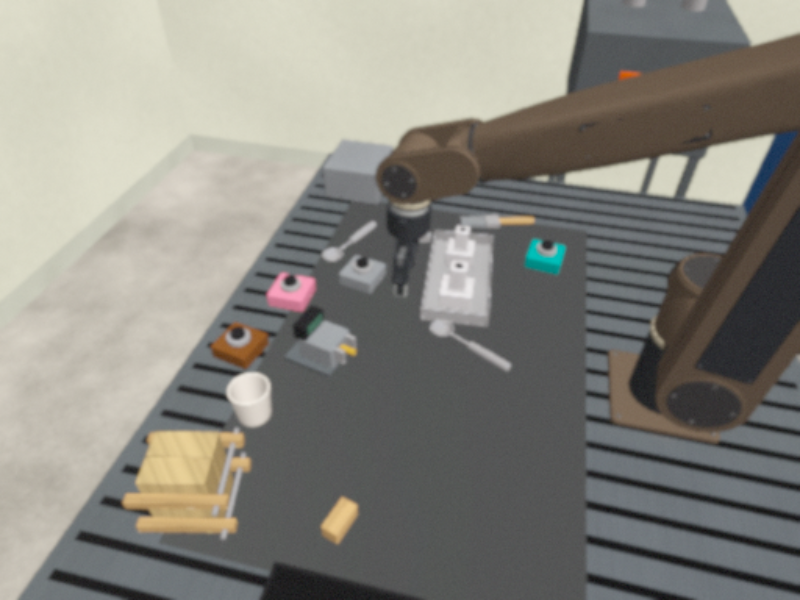

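View pics/v_top.png

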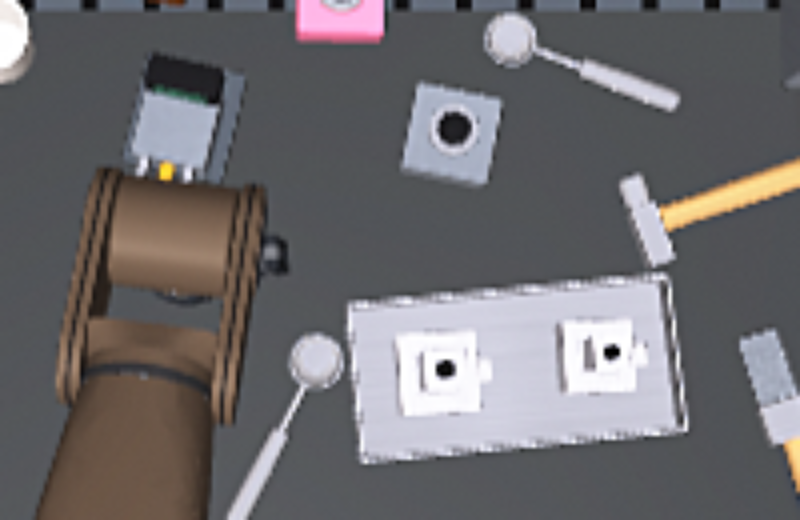

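View pics/v_diff.png

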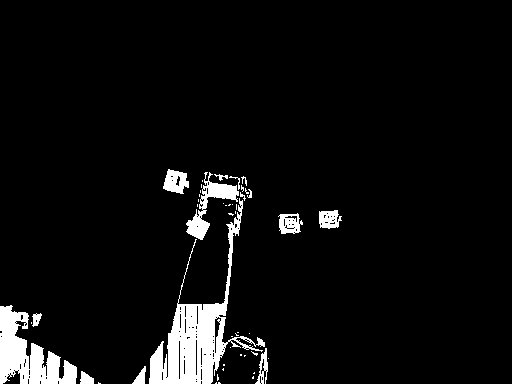

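Both castings stand upright in the tray (top crop (440,372) and (600,355)). The difference picture shows only the castings and the arm changed.

```bash
python3 -c "
from plant import *
print(sign_off())"
```

```text
the job is handed in; nothing more can be done
None
```

I carried out the whole job and handed it in at about 57 s of the 210 s allowed. Sign-off gives no verdict, so the results below are my own readings.

- **Start button:** I pressed the button on the grey panel fully down and released it. It bottomed out over 7 mm of travel at about 16 N, and the reading had dropped to 3.4 N as I let go.
- **Castings:** only the medium and large castings were in the scene. I tested the medium first, then the large, pressing +y, +x and −y clockwise from the stub. Each side was held flat for at least 1.2 s at about 11–13 N.
- **Tray:** both castings stand upright, with tops at about 97 and 102 mm above the bench. A before/after comparison of the top view shows no other object moved where the arm was not in the way.

Two things were less clean:
- **Medium, first side:** the first press came in tilted by 1–2°. I backed off a little and pressed it again, and the tool still tilted by about 1° during the final hold.
- **Medium, turn to the second side:** the casting turned close to the stop, so a corner may have brushed the plunger.

The stop plane turned out about 5 mm behind my camera estimate. The contact positions of all six presses agreed with each other to about 0.5 mm.

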